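# Pack two loan tool kits

## Robot

A 7-joint arm with a two-finger parallel gripper is mounted at the origin on the work surface. World frame = base frame: x ahead of the robot, y to its left, z up, the work surface at z = 0. Lengths are in m, angles in degrees, forces in N, time in s.
With the tool pointing down it reaches from about 0.4 to 0.875 m from the base axis. Payload 19.3 kg.
Tool frame: the origin (TCP) lies on the mounting face of the last link; the fingertips stand 173 mm ahead of it and the grasp point (between the pads) lies 155 mm ahead of it; z points along the fingers, x is the direction in which the jaws open and shut, and the axes are right-handed (so a half turn about z gives the same grasp; the last joint's range is limited). The gripper opens to 85 mm and grips with 20 to 120 N. Pads are 22 mm wide; open, the fingers measure 114 mm over their backs; the gripper's body (76 mm by 85 mm) begins 54 mm behind the grasp point. The pads swing forward as they close: fully open they stand 13 mm farther back than shut.
Start: joints at [61.123, 29.874, -2.08, 91.645, 1.215, 58.505, -6.463], TCP at [0.263, -0.567, 0.405] pointing down, gripper open.
Joint ranges: [-166.77, 166.77], [-17.47, 122.26], [-85.68, 81.53], [9.62, 139.38], [-72.42, 252.41], [9.2, 110.78], [-144.41, 144.41]. Speed limits (degrees/s): [108.29, 108.29, 136.94, 136.94, 172.46, 172.46, 172.46].

## Interface

Orientations are given as a 3x3 rotation matrix whose columns are the frame's x, y, z axes.
In Python, from station import env gives the robot as it stands. The module is installed in compiled form; this text tells all that it offers.
- The arm moves only by the shell command python3 -m jog 'ROWS'. ROWS is a JSON object of lists of equal length, an entry for each row: "gripper": the closure, from -1 (fully open) to 1 (shut), so that 0 is half open; "slide": the shift along the tool's x, y, z in mm, a list of three; "spin": the turn about the tool's z in rad. A call has 1 to 5 rows; each row is the pose to reach, as a shift and turn from the pose commanded when the call began, along the tool's axes at that moment; what a row does not reach only later rows make up. A row lasts 1/8 s, in which the tool goes at most 62.5 mm and 10.7 degrees, less where a joint would pass 70% of its speed; a pose out of reach is approached as far as the arm can. A call with a gripper value outside its range is refused whole. The fingers move at their own pace and stop on an object; the grip force is fixed at half the most. Time passes only in rows, so rows that repeat a pose let the fingers close. It gives the time, the measured TCP pose, the force and the opening at its end, in the units of the state.
- env.sense(): the state, without advancing time (a new reading comes with each control period).
- env.get_image(name): name is "scene" or "top" or "wrist"; returns (picture, depth): 384x512x3 uint8, red, green, blue; 384x512 float32, m along the optical axis (not along the pixel's ray), 0 where there is no reading.
- env.calibration(name): a dict with "intrinsics" (3x3 intrinsics, pixels), "dist" ([k1, k2, p1, p2, k3] as OpenCV has them; the pictures are not rectified), "rvec" (rotation vector, rad) and "tvec" (3), from world to camera coordinates, as OpenCV has them; the wrist camera has in their place "mount" (4x4, takes a point from camera to tool coordinates, whose origin is the TCP and whose axes are the tool frame's). Camera axes: x right, y down, z forward; pixel columns grow to the right and rows downward; lengths in m; the calibration is good to about 2 mm. A picture is of the moment at which its call begins: read the wrist's pose just before it. calibration takes no time and is no camera call.
- env.job_done(): hands the job in, once; it reports no verdict.
Trained networks look in the newest picture that a camera, given by its name, has taken for a name from the list of things; names that differ only in an ending like _2 or _b are one class to them, and where a whole thing is asked for, a point or a joint stands for the part that bears it (a point fixed in the world has none). Each returns a list of dicts, best first, with "conf" (0 to 1); they miss things now and then, are a little off and sometimes report something else, mostly with a low value. They report only what shows in the picture. A call takes as long as a camera call. They do not tell look-alikes from the thing itself.
- env.search_frame(camera, name): "box" ([centre column, centre row, width, height] in pixels, round what is visible of it).
- env.outline_of(camera, name): "pixels" (384x512 bool, what is visible of it) and "box" ([centre column, centre row, width, height] in pixels, round what is visible of it).
- env.mark_of(camera, name): "location" ([column, row] in pixels: a listed point, or the origin of a listed thing).
The state is a dict: "clock": time; "qpos": joint angles; "joint_vel": joint speeds; "effort": joint torques, N m; "tool_pos": TCP position; "tool_rot": TCP orientation; "wrist_force": force on the tool from outside, world axes, zero at the start; "ft_torque": the same for the moment, N m; "grip_width": finger opening in m.
Only numpy, scipy, OpenCV 4.12 (cv2) and the standard library are available. Lean on these libraries where they do the work, as an engineer would, in place of code of your own. Each camera call takes 0.05 s, during which the arm holds its last target.

## Task

Make up the two loan kits at the equipment service table. In the red-lined case lay the blue screwdriver in the long pocket, the green-lidded tin in the large square pocket and the brown oil bottle in the small square pocket; in the grey-lined case, which already has its bit block, lay the yellow screwdriver in the long pocket and the orange-lidded screw pot in the large square pocket. Everything must sit down on its pocket floor, tin, pot and bottle upright; never tip the oil bottle over on the way, and leave the red screwdriver, the plain silver tin and the white bottle where they are.

Things in the scene. Friction and masses are not known exactly. Their poses are not given: they have to be found in the camera images.
- red_case: Fixed black case, red foam. Origin: base centre, underside; x to the hinge side, z up. Base 176 (x) by 220 (y), top of rim and foam z=29; open lid flat behind (x 96 to 264, 28 high). Empty pockets, floors at z=20 (9 deep): long 48 (x) by 190 (y), centre x=-51, y=0; large 74 square, centre x=30, y=+58; small 56 square, centre x=30, y=-58. All in mm, own axes.
- grey_case: Like red_case in every size and axis (same pockets at the same places; pocket floors z=20, foam top z=29 mm), but lined with light grey foam, and its small pocket already holds a fixed black block with steel bits, 36 by 36 mm, reaching z = 52 mm.
- blue_driver: Screwdriver, blue handle, lying, 146 mm long, 80 g. Origin on its axis at mid-length, 14 mm above its support; x along it to the tip (butt x=-73, tip x=+73). Handle eight-sided, 28 mm across flats, x=-73 to +15, with upright flats at its sides; blade 6 mm thick. Balances at about x=-20. It belongs in the red-lined case, either way round.
- yellow_driver: Screwdriver, yellow handle, lying, 146 mm long, 80 g. Origin on its axis at mid-length, 14 mm above its support; x along it to the tip (butt x=-73, tip x=+73). Handle eight-sided, 28 mm across flats, x=-73 to +15, with upright flats at its sides; blade 6 mm thick. Balances at about x=-20. It belongs in the grey-lined case, either way round.
- red_driver: Screwdriver, red handle, lying, 146 mm long, 80 g. Origin on its axis at mid-length, 14 mm above its support; x along it to the tip (butt x=-73, tip x=+73). Handle eight-sided, 28 mm across flats, x=-73 to +15, with upright flats at its sides; blade 6 mm thick. Balances at about x=-20. It stays in the stock.
- green_tin: Flat round tin with a green lid, 52 mm diameter, 26 mm high, about 70 g. Origin: centre of its underside. It belongs in the red-lined case.
- silver_tin: Flat round tin with a plain silver lid, 52 mm diameter, 26 mm high, about 70 g. Origin: centre of its underside. It stays in the stock.
- screw_pot: Round clear pot of brass screws with a ribbed orange lid, 48 mm diameter, 34 mm high, about 90 g, standing. Origin: centre of its underside. It belongs in the grey-lined case.
- oil_bottle: Small round brown oil bottle with a black nozzle, 34 mm diameter up to 42 mm height, then a shoulder and a narrow cap, 70 mm high in all, about 60 g, standing. Origin: centre of its underside. It belongs in the red-lined case.
- white_bottle: Small round white bottle with a blue nozzle, 34 mm diameter up to 42 mm height, then a shoulder and a narrow cap, 70 mm high in all, about 60 g, standing. Origin: centre of its underside. It stays in the stock.
There are look-alikes about, which are no part of the job. Of the things like the yellow_driver, leave any that is black or turquoise; of the rest the larger one is meant.

How it is judged (in metres and radians):
At the end, for the whole second after the job is handed in: All five in their pockets, resting on the floors (4 mm), centres within 13 mm (screwdrivers 25 mm lengthwise, level, within 0.25 rad of the pocket, either way round); tin, pot, bottle upright within 0.1 rad; all at rest; red screwdriver, silver tin, white bottle within 25 mm of their starts (x of blue_driver in the frame of red_case between -0.064 and -0.038 m and y of blue_driver in the frame of red_case between -0.025 and 0.025 m and z of blue_driver in the frame of red_case between 0.03 and 0.038 m and linear speed of each of blue_driver, green_tin, oil_bottle, yellow_driver, screw_pot below 0.02 m/s and angle between the x axis of blue_driver and the y axis of red_case, either way round below 0.25 rad and angle between blue_driver's own x axis and vertical between 1.49 and 1.65 rad and x of green_tin in the frame of red_case between 0.017 and 0.043 m and y of green_tin in the frame of red_case between 0.045 and 0.071 m and z of green_tin in the frame of red_case between 0.016 and 0.024 m and angle between each of green_tin, oil_bottle, screw_pot's own z axis and vertical below 0.1 rad and x of oil_bottle in the frame of red_case between 0.017 and 0.043 m and y of oil_bottle in the frame of red_case between -0.071 and -0.045 m and z of oil_bottle in the frame of red_case between 0.016 and 0.024 m and x of yellow_driver in the frame of grey_case between -0.064 and -0.038 m and y of yellow_driver in the frame of grey_case between -0.025 and 0.025 m and z of yellow_driver in the frame of grey_case between 0.03 and 0.038 m and angle between the x axis of yellow_driver and the y axis of grey_case, either way round below 0.25 rad and angle between yellow_driver's own x axis and vertical between 1.49 and 1.65 rad and x of screw_pot in the frame of grey_case between 0.017 and 0.043 m and y of screw_pot in the frame of grey_case between 0.045 and 0.071 m and z of screw_pot in the frame of grey_case between 0.016 and 0.024 m and distance of each of red_driver, silver_tin, white_bottle from where it was at the start of the episode below 0.025 m); the robot touches nothing.
It fails at once if the oil bottle is tipped by more than 0.6 rad (angle between oil_bottle's own z axis and vertical above 0.6 rad).
It fails at once if the red driver is moved by more than 25 mm (distance of red_driver from where it was at the start of the episode above 0.025 m).
It fails at once if the silver tin is moved by more than 25 mm (distance of silver_tin from where it was at the start of the episode above 0.025 m).
It fails at once if the white bottle is moved by more than 25 mm (distance of white_bottle from where it was at the start of the episode above 0.025 m).
It also fails if it takes over 128 s, if anything falls off the work surface, if the arm or the gripper's body presses on something with over 40 N, if the wrist force passes 120 N, or if a joint passes its speed limit or range.

## Working session

There is one attempt and no reset: what is moved stays moved. The work goes in short steps, Python scripts to look and compute and a shell command to move; the robot and the scene stay as the last step left them, time stands still between calls to the robot, and variables do not carry over. Pictures are saved under pics/ and viewed, and the job is handed in when it is done.

```bash
mkdir -p pics; ls
python3 - <<'E'
from station import env
import cv2,numpy as np
s=env.sense(); print(s)
for n in ["scene","top","wrist"]:
    p,d=env.get_image(n); cv2.imwrite(f"pics/a_{n}.png",p[:,:,::-1]); np.save(f"pics/a_{n}_d.npy",d)
    print(n,{k:np.round(v,4).tolist() for k,v in env.calibration(n).items()})
E
```

```text
pics
{'clock': 0.0, 'qpos': array([61.1221872 , 29.90893746, -2.08136039, 91.67271548,  1.21507486,
       58.50434705, -6.46198233]), 'joint_vel': array([-0.08111486, -0.01291477,  0.11822263, -0.05144574, -0.19818604,
       -0.09149013,  0.12381991]), 'effort': array([-5.57930198e-04, -9.27104115e+01,  1.97979636e+00, -3.69932163e+01,
        1.78742077e-02,  8.14939354e-03, -8.08530262e-05]), 'tool_pos': array([ 0.26262982, -0.56699296,  0.40413468]), 'tool_rot': array([[ 4.20342192e-01, -9.07365496e-01, -5.45255115e-04],
       [-9.07364978e-01, -4.20342537e-01,  9.73462935e-04],
       [-1.11248060e-03,  8.55578512e-05, -9.99999378e-01]]), 'wrist_force': array([-0.84295474, -0.19959258, -0.10252716]), 'ft_torque': array([-0.00971205,  0.05902907, -0.06858122]), 'grip_width': 0.08569345293323773}
scene {'intrinsics': [[356.8376, 0.0, 257.6544], [0.0, 356.8376, 186.761], [0.0, 0.0, 1.0]], 'dist': [-0.0666, 0.0, 0.0, 0.0, 0.0], 'rvec': [2.0215, 1.0803, -0.5088], 'tvec': [-0.2307, -0.1537, 1.2248]}
top {'intrinsics': [[471.5961, 0.0, 258.7447], [0.0, 471.5961, 183.5856], [0.0, 0.0, 1.0]], 'dist': [-0.0351, 0.0, 0.0, 0.0, 0.0], 'rvec': [2.1395, -2.2065, 0.0975], 'tvec': [0.0168, 0.395, 1.3331]}
wrist {'intrinsics': [[302.3165, 0.0, 264.1896], [0.0, 302.3165, 187.7502], [0.0, 0.0, 1.0]], 'dist': [0.0178, 0.0, 0.0, 0.0, 0.0], 'mount': [[1.0, -0.0005, -0.0007, 0.001], [0.0007, 0.9561, 0.2931, -0.0749], [0.0006, -0.2931, 0.9561, 0.0309], [0.0, 0.0, 0.0, 1.0]]}
```

View pics/a_top.png

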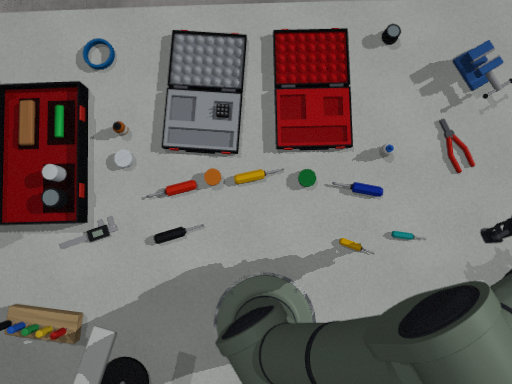

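View pics/a_scene.png

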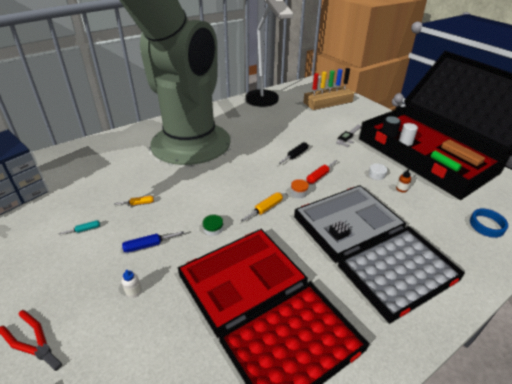

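View pics/a_wrist.png

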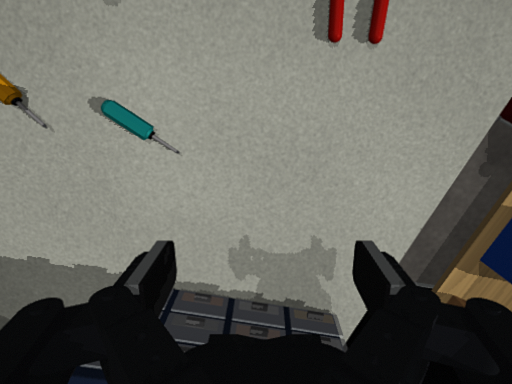

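The top view shows the red-lined case at (313,90) and the grey-lined case at (205,90). The blue driver is at (358,188), the green tin at (307,178), the pot at (213,177), the brown bottle at (120,128), the white bottle at (388,150), the silver tin at (123,158) and the red driver at (175,190). Yellow-driver-like things are the yellow at (255,176), a small yellow at (352,245), turquoise at (405,236) and black at (178,235). The large yellow at (255,176) is the one that fits.

```bash
cat > h.py <<'E'
from station import env
import cv2,numpy as np
def cam(n,s=None):
    c=env.calibration(n); K=np.array(c["intrinsics"]);D=np.array(c["dist"])
    if n=="wrist":
        s=s or env.sense(); T=np.eye(4);T[:3,:3]=s["tool_rot"];T[:3,3]=s["tool_pos"]
        M=T@np.array(c["mount"]); return K,D,M[:3,:3],M[:3,3]
    R=cv2.Rodrigues(np.array(c["rvec"],float))[0]; return K,D,R.T,-R.T@np.array(c["tvec"])
def onplane(n,px,z,s=None):
    K,D,R,o=cam(n,s); u=cv2.undistortPoints(np.array(px,float).reshape(-1,1,2),K,D).reshape(-1,2)
    r=np.c_[u,np.ones(len(u))]@R.T; return o+r*((z-o[2])/r[:,2])[:,None]
def proj(n,P,s=None):
    K,D,R,o=cam(n,s); rv=cv2.Rodrigues(R.T)[0]
    return cv2.projectPoints(np.array(P,float).reshape(-1,1,3),rv,-R.T@o,K,D)[0].reshape(-1,2)
def cloud(n,d,mask,s=None):
    K,D,R,o=cam(n,s); v,u=np.nonzero(mask&(d>0)); q=cv2.undistortPoints(np.c_[u,v].astype(float).reshape(-1,1,2),K,D).reshape(-1,2)
    return o+(np.c_[q,np.ones(len(q))]*d[v,u][:,None])@R.T
def save(p,name,box=None,k=1):
    if box: x0,y0,x1,y1=box; p=p[y0:y1,x0:x1]
    cv2.imwrite("pics/"+name+".png",cv2.resize(p,None,fx=k,fy=k,interpolation=cv2.INTER_CUBIC)[:,:,::-1])
E
python3 - <<'E'
from h import *
p,d=env.get_image("top")
np.save("pics/top.npy",p);np.save("pics/topd.npy",d)
for n in ["blue_driver","yellow_driver","red_driver","green_tin","silver_tin","screw_pot","oil_bottle","white_bottle","red_case","grey_case"]:
    r=env.outline_of("top",n)
    for x in r[:3]:
        m=x["pixels"]; c=cloud("top",d,m); zt=np.percentile(c[:,2],95)
        v,u=np.nonzero(m)
        print(n,round(x["conf"],2),np.round(x["box"],0),"med",np.round(np.median(c,0),3),"top",round(zt,3),m.sum())
    for x in env.mark_of("top",n)[:2]: print("   mark",round(x["conf"],2),np.round(x["location"],1),np.round(onplane("top",[x["location"]],0.0)[0],3))
save(p,"crop1",(130,20,400,260),3)
E
```

```text
blue_driver 0.58 [365. 189.  34.  12.] med [ 0.37  -0.302  0.024] top 0.03 309
   mark 0.92 [360.8 187.5] [ 0.376 -0.291  0.   ]
yellow_driver 0.64 [352. 246.  16.  15.] med [ 0.215 -0.251  0.018] top 0.022 138
yellow_driver 0.61 [176. 234.  42.  19.] med [0.257 0.263 0.025] top 0.031 306
yellow_driver 0.56 [255. 179.  46.  19.] med [0.419 0.029 0.023] top 0.031 385
   mark 0.79 [258.6 174.8] [0.423 0.004 0.   ]
   mark 0.61 [179.9 230.1] [0.269 0.236 0.   ]
red_driver 0.69 [171. 190.  55.  15.] med [0.389 0.237 0.023] top 0.031 368
   mark 0.74 [169.3 192.8] [0.378 0.265 0.   ]
green_tin 0.5 [308. 178.  17.  19.] med [ 0.409 -0.133  0.026] top 0.03 290
   mark 0.61 [309.  176.8] [ 0.412 -0.142  0.   ]
   mark 0.16 [119.1 130. ] [0.568 0.411 0.   ]
silver_tin 0.69 [121. 158.  22.  17.] med [0.48  0.39  0.025] top 0.03 287
   mark 0.66 [123.9 160.5] [0.477 0.397 0.   ]
screw_pot 0.81 [211. 177.  16.  15.] med [0.418 0.136 0.033] top 0.037 223
   mark 0.69 [117.9 127.9] [0.575 0.415 0.   ]
oil_bottle 0.68 [117. 127.  16.  15.] med [0.567 0.395 0.046] top 0.061 165
   mark 0.57 [120.3 125. ] [0.583 0.408 0.   ]
white_bottle 0.61 [210. 178.  16.  16.] med [0.417 0.137 0.033] top 0.037 216
white_bottle 0.52 [388. 150.  17.  14.] med [ 0.479 -0.36   0.044] top 0.062 175
   mark 0.5 [383.6 152.3] [ 0.478 -0.363  0.   ]
red_case 0.68 [315.  90.  78. 122.] med [ 0.665 -0.159  0.021] top 0.031 9283
red_case 0.49 [387. 151.  16.  12.] med [ 0.479 -0.358  0.045] top 0.063 155
   mark 0.74 [316.3 119.8] [ 0.58 -0.17  0.  ]
grey_case 0.82 [204.  92.  84. 124.] med [0.664 0.156 0.022] top 0.032 8996
grey_case 0.62 [211. 179.  15.  13.] med [0.417 0.137 0.033] top 0.037 217
   mark 0.86 [203.2 118.6] [0.594 0.162 0.   ]
```

View pics/crop1.png

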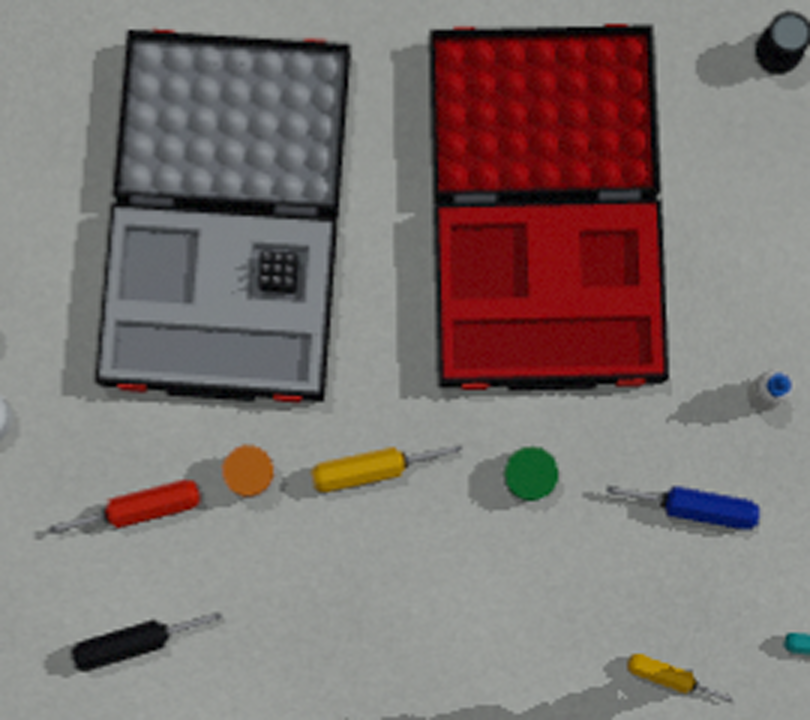

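```bash
cat > m.py <<'E'
from h import *
p=np.load("pics/top.npy");d=np.load("pics/topd.npy")
L=[(-51+sx*24,sy*95) for sx,sy in [(1,1),(1,-1),(-1,-1),(-1,1)]]
A=[(30+sx*37,58+sy*37) for sx,sy in [(1,1),(1,-1),(-1,-1),(-1,1)]]
S=[(30+sx*28,-58+sy*28) for sx,sy in [(1,1),(1,-1),(-1,-1),(-1,1)]]
mod=np.array(A+S+L)/1000.
px={"red":[(450,226),(526,224),(527,297),(453,299),(580,232),(634,229),(638,285),(584,287),(452,321),(650,317),(653,368),(455,375)],
"grey":[(124,226),(198,229),(193,304),(119,301),(250,244),(307,247),(304,302),(246,298),(117,321),(312,333),(308,382),(111,371)]}
cases={}
for k,v in px.items():
    q=np.array(v)/3.+[130,20]-0.33
    w=onplane("top",q,0.029)[:,:2]
    a,b=mod-mod.mean(0),w-w.mean(0); U,_,Vt=np.linalg.svd(a.T@b); R=(U@Vt).T
    t=w.mean(0)-R@mod.mean(0); res=w-(mod@R.T+t)
    yaw=np.degrees(np.arctan2(R[1,0],R[0,0])); cases[k]=(R,t)
    print(k,"origin",t.round(4),"yaw",yaw.round(2),"rms",res.std().round(4))
    for nm,c in [("long",(-.051,0)),("large",(.03,.058)),("small",(.03,-.058))]: print("  ",nm,(R@np.array(c)+t).round(4))
hsv=cv2.cvtColor(p,cv2.COLOR_RGB2HSV); H,Sa,V=[hsv[:,:,i].astype(int) for i in range(3)]
def col(h0,h1,box,s=110,v=60):
    m=(H>=h0)&(H<=h1)&(Sa>s)&(V>v); o=np.zeros_like(m); x0,y0,x1,y1=box; o[y0:y1,x0:x1]=m[y0:y1,x0:x1]; return o
for n,m,z in [("yellow",col(18,32,(225,160,290,195)),.014),("blue",col(105,130,(345,175,390,205)),.014),("red",col(0,8,(160,170,200,200)),.014)]:
    v,u=np.nonzero(m); w=onplane("top",np.c_[u,v],z)[:,:2].astype(np.float32)
    r=cv2.minAreaRect(w*1000); e=np.linalg.eigh(np.cov(w.T))[1][:,1]
    print(n,m.sum(),"rect",np.round(r,1).tolist() if 0 else r,"mean",w.mean(0).round(4),"axis",e.round(3),np.degrees(np.arctan2(e[1],e[0])).round(1))
for n,m,z in [("green",col(50,85,(290,160,325,195)),.026),("pot",col(5,17,(200,165,222,190)),.034)]:
    v,u=np.nonzero(m); w=onplane("top",np.c_[u,v],z)[:,:2].astype(np.float32)
    print(n,m.sum(),cv2.minEnclosingCircle(w*1000),"mean",w.mean(0).round(4))
save(p,"crop2",(85,100,160,180),7)
E
python3 m.py
```

```text
red origin [ 0.5828 -0.158 ] yaw -0.07 rms 0.0016
   long [ 0.5318 -0.1579]
   large [ 0.6129 -0.1   ]
   small [ 0.6128 -0.216 ]
grey origin [0.585  0.1639] yaw -5.26 rms 0.001
   long [0.5342 0.1686]
   large [0.6202 0.2189]
   small [0.6096 0.1034]
yellow 303 rect ((417.7409362792969, 31.5033016204834), (29.124897003173828, 89.88086700439453), 10.395455360412598) mean [0.4178 0.0319] axis [-0.183  0.983] 100.5
blue 296 rect ((370.1302185058594, -306.8210144042969), (87.80260467529297, 28.978809356689453), 77.55086517333984) mean [ 0.3703 -0.3059] axis [0.206 0.979] 78.1
red 311 rect ((391.50927734375, 229.61492919921875), (29.35186004638672, 90.61550903320312), 13.050371170043945) mean [0.3916 0.2295] axis [-0.224  0.975] 102.9
green 242 ((407.7724304199219, -132.64353942871094), 24.877717971801758) mean [ 0.4078 -0.1326]
pot 224 ((418.1629333496094, 136.55892944335938), 24.451122283935547) mean [0.4179 0.1361]
```

View pics/crop2.png

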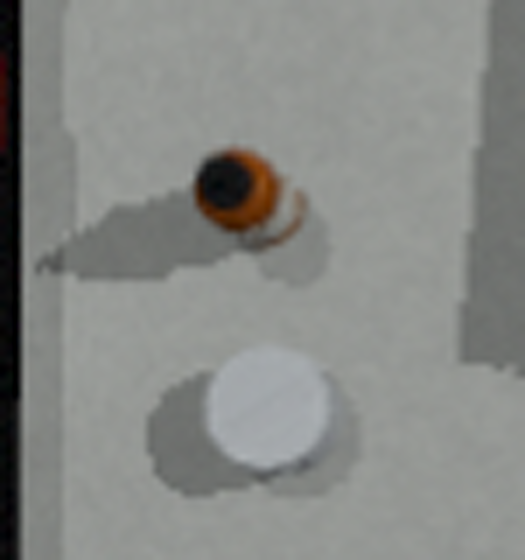

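The crop shows the brown bottle's shoulder circle at about (118,127) and the silver tin at (123,158). The poses fit well, so next I'll check the fingertip geometry from the wrist depth and raise a planning helper.

```bash
cat > plan.py <<'E'
from h import *
def plan(x,y,z,psi,G=155.):
    """grasp point target (m), jaw yaw psi deg (mod 180)"""
    s=env.sense(); R=s["tool_rot"]; tp=s["tool_pos"]
    g=tp+R[:,2]*G/1000
    cur=np.degrees(np.arctan2(R[1,0],R[0,0])); dl=(psi-cur+90)%180-90
    sl=R.T@(np.array([x,y,z])+np.array([0,0,1])*G/1000-tp)*1000
    print("t",round(s["clock"],2),"grasp",g.round(4),"yaw",cur.round(2),"q7",s["qpos"][6].round(1),"w",round(s["grip_width"],4),"F",s["wrist_force"].round(1))
    print(" slide",sl.round(1),"spin",np.radians(-dl).round(3),"(alt",np.radians(-dl+(180 if dl>0 else -180)).round(3),")")
E
python3 - <<'E'
from h import *
print(onplane("top",[(118.2,126.8)],.042).round(4),onplane("top",[(122.9,158)],.026).round(4),onplane("top",[(88,150)],.1).round(4),onplane("top",[(388,150.5)],.06))
d=np.load("pics/a_wrist_d.npy"); c=env.calibration("wrist");K,D,M=[np.array(c[k]) for k in("intrinsics","dist","mount")]
v,u=np.mgrid[0:384,0:512]; q=cv2.undistortPoints(np.c_[u.ravel(),v.ravel()].astype(float).reshape(-1,1,2),K,D).reshape(-1,2)
P=(np.c_[q,np.ones(len(q))]*d.ravel()[:,None])@M[:3,:3].T+M[:3,3]
ok=(d.ravel()>0)&(P[:,2]<.25)&(P[:,2]>.02)
for sgn in(1,-1):
    Q=P[ok&(P[:,0]*sgn>0)&(abs(P[:,1])<.03)]; 
    t=Q[Q[:,2]>np.percentile(Q[:,2],90)]; print("zmax",Q[:,2].max(), t.min(0),t.max(0))
    for a in range(100,180,8):
        m=(Q[:,2]*1000>=a)&(Q[:,2]*1000<a+8)
        if m.any(): print(a,m.sum(),Q[m].min(0).round(3),Q[m].max(0).round(3))
E
```

```text
[[0.5686 0.4014 0.042 ]] [[0.4805 0.3927 0.026 ]] [[0.4941 0.4669 0.1   ]] [[ 0.47318449 -0.35995961  0.06      ]]
zmax 0.16125611136862328 [ 0.04297855 -0.01242152  0.13085998] [0.0576771  0.01178755 0.16125611]
100 4452 [ 0.004 -0.018  0.1  ] [0.075 0.012 0.108]
108 2291 [ 0.038 -0.015  0.108] [0.075 0.013 0.116]
116 592 [ 0.043 -0.014  0.116] [ 0.066 -0.001  0.124]
124 597 [ 0.043 -0.012  0.124] [0.057 0.01  0.132]
132 683 [ 0.043 -0.012  0.132] [0.058 0.011 0.14 ]
140 570 [ 0.043 -0.012  0.14 ] [0.058 0.012 0.148]
148 435 [ 0.043 -0.012  0.148] [0.057 0.011 0.156]
156 118 [ 0.043 -0.012  0.156] [0.05  0.011 0.161]
zmax 0.16105948705366332 [-0.05553475 -0.01255631  0.12993446] [-0.04121027  0.01158555  0.16105949]
100 4640 [-0.073 -0.018  0.1  ] [-0.002  0.012  0.108]
108 2237 [-0.074 -0.015  0.108] [-0.036  0.012  0.116]
116 577 [-0.065 -0.015  0.116] [-0.041 -0.001  0.124]
124 609 [-0.056 -0.012  0.124] [-0.041  0.009  0.132]
132 661 [-0.055 -0.012  0.132] [-0.041  0.012  0.14 ]
140 575 [-0.055 -0.013  0.14 ] [-0.041  0.011  0.148]
148 436 [-0.055 -0.012  0.148] [-0.041  0.011  0.156]
156 119 [-0.049 -0.012  0.156] [-0.042  0.011  0.161]
```

```bash
python3 -c "
from plan import *
plan(.3722,-.2971,.12,-11.9)"
```

```text
t 1.2 grasp [ 0.2627 -0.5671  0.2497] yaw -65.15 q7 -6.5 w 0.0851 F [ 0.3 -0.3  0.3]
 slide [-199.  -212.9  129.7] spin -0.929 (alt 2.212 )
```

```bash
python3 -m jog '{"gripper":[0.34,0.34,0.34,0.34,0.34],"slide":[[-40,-43,26],[-80,-85,52],[-120,-128,78],[-160,-170,104],[-199,-213,130]],"spin":[-0.186,-0.372,-0.557,-0.743,-0.929]}'; python3 -m jog '{"gripper":[0.34,0.34],"slide":[[0,0,0],[0,0,0]],"spin":[0,0]}'
cat > tips.py <<'E'
from h import *
def tips():
    p,d=env.get_image("wrist"); c=env.calibration("wrist");K,D,M=[np.array(c[k]) for k in("intrinsics","dist","mount")]
    v,u=np.mgrid[0:384,0:512]; q=cv2.undistortPoints(np.c_[u.ravel(),v.ravel()].astype(float).reshape(-1,1,2),K,D).reshape(-1,2)
    P=(np.c_[q,np.ones(len(q))]*d.ravel()[:,None])@M[:3,:3].T+M[:3,3]
    for sgn in(1,-1):
        Q=P[(d.ravel()>0)&(P[:,0]*sgn>0)&(abs(P[:,1])<.014)&(P[:,2]<.19)&(P[:,2]>.125)&(abs(P[:,0])<.065)]
        print("tip z",np.percentile(Q[:,2],99.8).round(4),"x",(Q[:,0].min().round(4),Q[:,0].max().round(4)))
    return p,d
E
python3 - <<'E'
from tips import *
from plan import *
s=env.sense(); p,d=tips(); save(p,"w1",None,1.5); plan(.3722,-.2971,.12,-11.9)
E
```

```text
clock: 1.82
tool_pos: [0.3703, -0.3011, 0.2771]
tool_rot: [[0.98, -0.201, 0.001], [-0.201, -0.98, -0.0], [0.001, 0.0, -1.0]]
wrist_force: [1.4, -1.2, -0.3]
grip_width: 0.028
clock: 2.08
tool_pos: [0.37, -0.303, 0.2776]
tool_rot: [[0.978, -0.207, -0.0], [-0.207, -0.978, -0.0], [0.0, 0.0, -1.0]]
wrist_force: [0.5, -0.1, -0.2]
grip_width: 0.0281
tip z 0.1719 x (np.float64(0.0148), np.float64(0.0462))
tip z 0.1718 x (np.float64(-0.044), np.float64(-0.0129))
t 2.12 grasp [ 0.3698 -0.3036  0.1227] yaw -12.04 q7 6.9 w 0.0279 F [ 0.2  1.  -0.5]
 slide [ 1.  -6.8  2.7] spin -0.002 (alt 3.139 )
```

View pics/w1.png

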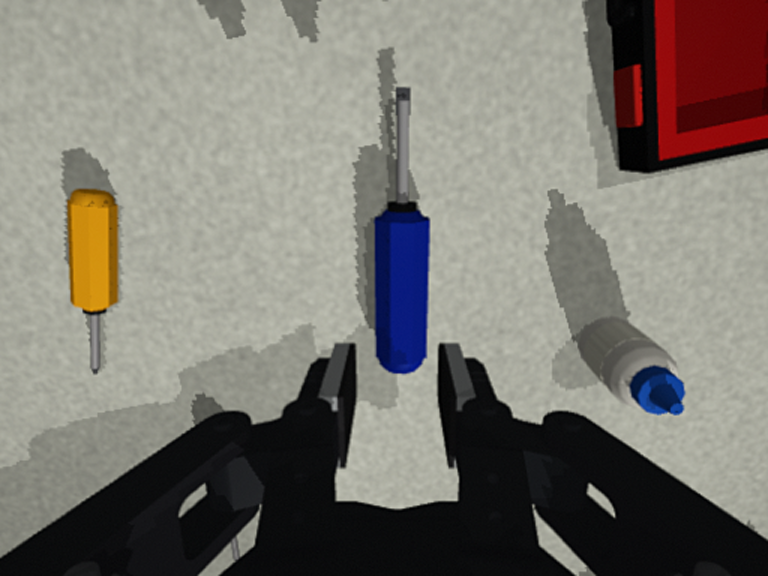

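```bash
cat > wl.py <<'E'
from h import *
def hue(p,h0,h1,s=110,v=50):
    hsv=cv2.cvtColor(p,cv2.COLOR_RGB2HSV).astype(int); m=((hsv[:,:,0]>=h0)&(hsv[:,:,0]<=h1)&(hsv[:,:,1]>s)&(hsv[:,:,2]>v)).astype(np.uint8)
    return cv2.morphologyEx(m,cv2.MORPH_OPEN,np.ones((3,3),np.uint8))
def wdriver(h0,h1,near,z=.014):
    s=env.sense(); p,d=env.get_image("wrist"); m=hue(p,h0,h1); n,l,st,c=cv2.connectedComponentsWithStats(m)
    best=min(range(1,n),key=lambda i:np.hypot(*(onplane("wrist",[c[i]],z,s)[0,:2]-near))+(1 if st[i,4]<80 else 0))
    v,u=np.nonzero(l==best); w=onplane("wrist",np.c_[u,v],z,s)[:,:2].astype(np.float32)
    r=cv2.minAreaRect(w*1000); e=np.linalg.eigh(np.cov(w.T))[1][:,1]
    print("rect c",np.round(r[0],1),"size",np.round(r[1],1),"axis deg",np.degrees(np.arctan2(e[1],e[0])).round(1),"circ",np.round(cv2.minEnclosingCircle(w*1000)[0],1),round(cv2.minEnclosingCircle(w*1000)[1],1),"mean",w.mean(0).round(4),"n",st[best,4]); return p,d
E
python3 - <<'E'
from wl import *
wdriver(105,130,[.37,-.306])
E
```

```text
rect c [ 371.9 -308.8] size [91.5 28.3] axis deg 77.8 circ [ 372.1 -308.6] 46.3 mean [ 0.3725 -0.306 ] n 3605
```

```bash
python3 -m jog '{"gripper":[-0.5,-0.5,-0.5],"slide":[[1,-7,40],[1,-7,60],[1,-7,60]],"spin":[0,0,0]}'; python3 -c "
from plan import *
plan(.3722,-.2971,.028,-11.9)"
```

```text
clock: 2.55
tool_pos: [0.3719, -0.2965, 0.2168]
tool_rot: [[0.978, -0.208, -0.002], [-0.208, -0.978, 0.001], [-0.002, -0.0, -1.0]]
wrist_force: [0.1, -0.7, -0.2]
grip_width: 0.0641
t 2.55 grasp [ 0.3716 -0.2965  0.0618] yaw -12.01 q7 2.9 w 0.0641 F [ 0.1 -0.7 -0.2]
 slide [ 0.5  0.5 33.8] spin -0.002 (alt 3.14 )
```

```bash
python3 -m jog '{"gripper":[-0.5,-0.5,0.5,0.5,0.5],"slide":[[2,1.5,25],[2,1.5,34],[2,1.5,34],[2,1.5,34],[2,1.5,34]],"spin":[0,0,0,0,0]}'; python3 -c "
from plan import *
plan(.3732,-.298,.028,-11.9)"
```

```text
clock: 3.18
tool_pos: [0.3741, -0.2981, 0.1845]
tool_rot: [[0.978, -0.207, 0.001], [-0.207, -0.978, -0.001], [0.001, 0.001, -1.0]]
wrist_force: [-1.9, 1.1, 10.5]
grip_width: 0.0264
t 3.17 grasp [ 0.3743 -0.2982  0.0295] yaw -11.94 q7 1.5 w 0.0264 F [-1.9  1.1 10.5]
 slide [-0.9  0.1  1.5] spin -0.001 (alt 3.141 )
```

```bash
python3 -m jog '{"gripper":[0.8,0.8,0.8,0.8],"slide":[[0,0,0],[0,0,-10],[0,0,-50],[0,0,-60]],"spin":[0,0,0,0]}'
python3 - <<'E'
from tips import *
p,d=tips(); save(p,"w2",None,1.5)
E
```

```text
clock: 3.68
tool_pos: [0.3743, -0.2982, 0.246]
tool_rot: [[0.978, -0.207, 0.003], [-0.207, -0.978, -0.002], [0.003, 0.001, -1.0]]
wrist_force: [0.2, -0.3, -0.9]
grip_width: 0.0259
tip z 0.1697 x (np.float64(0.0002), np.float64(0.0447))
tip z 0.17 x (np.float64(-0.0431), np.float64(-0.0002))
```

View pics/w2.png

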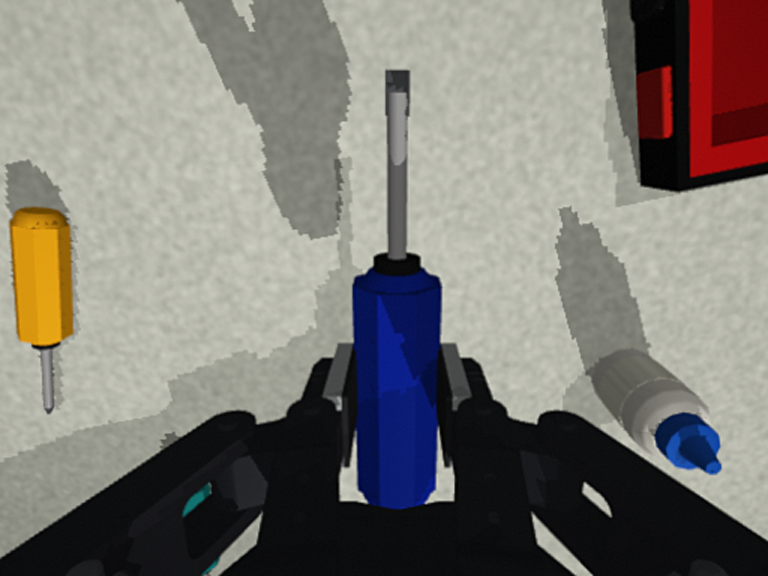

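```bash
cat > tilt.py <<'E'
from h import *
def blade(c0=265,r0=60,r1=160):
    s=env.sense();p,d=env.get_image("wrist"); m=np.zeros(d.shape,bool); m[r0:r1,c0-1:c0+2]=1; c=cloud("wrist",d,m,s); R=s["tool_rot"]; t=(c-s["tool_pos"])@R
    k=abs(t[:,2]-np.median(t[:,2]))<.02; f=np.polyfit(t[k,1],t[k,2],1); g=np.polyfit(t[k,1],t[k,0],1); print("blade tilt deg",np.degrees(np.arctan(f[0])).round(1),"y range",t[k,1].min().round(3),t[k,1].max().round(3),"z(tool)",np.median(t[k,2]).round(4),"x",np.median(t[k,0]).round(4))
E
python3 - <<'E'
from tilt import *
from plan import *
blade(265,75,160)
plan(.5318,-.1779,.11,0)
E
```

```text
blade tilt deg 0.3 y range -0.082 -0.046 z(tool) 0.1677 x 0.0012
t 3.77 grasp [ 0.3745 -0.2984  0.0899] yaw -11.94 q7 4.2 w 0.0262 F [-0.3 -0.8 -0.8]
 slide [ 129.4 -150.3  -20. ] spin -0.208 (alt 2.933 )
```

```bash
python3 -m jog '{"gripper":[0.8,0.8,0.8,0.8,0.8],"slide":[[32,-38,-20],[65,-75,-20],[97,-113,-20],[129,-150,-20],[129,-150,-20]],"spin":[-0.06,-0.12,-0.18,-0.208,-0.208]}'
python3 - <<'E'
from tips import *
from plan import *
p,d=tips(); save(p,"w3",None,1.5)
plan(.5318,-.1779,.052,0)
E
```

```text
clock: 4.4
tool_pos: [0.5333, -0.1746, 0.2625]
tool_rot: [[1.0, 0.005, 0.001], [0.005, -1.0, 0.002], [0.001, -0.002, -1.0]]
wrist_force: [-1.5, -0.4, -0.8]
grip_width: 0.0266
tip z 0.17 x (np.float64(0.0001), np.float64(0.0449))
tip z 0.1699 x (np.float64(-0.0442), np.float64(-0.0003))
t 4.45 grasp [ 0.5316 -0.1762  0.1074] yaw 0.14 q7 -2.7 w 0.026 F [-0.6 -1.  -0.8]
 slide [ 0.   1.6 55.4] spin 0.002 (alt -3.139 )
```

View pics/w3.png

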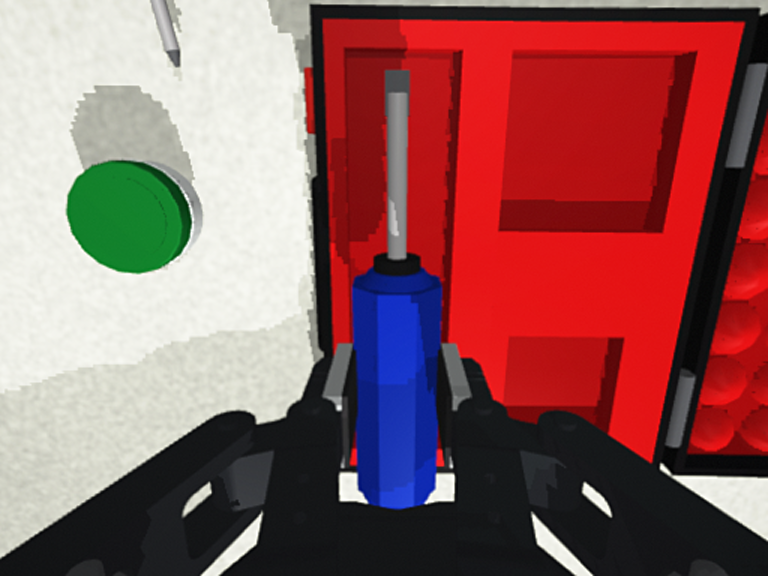

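Run:
```python
from h import *
s=env.sense()
w=onplane("wrist",np.array([(345,48),(462,48),(449,300),(513,52),(697,50),(663,232),(499,232),(505,338),(622,338)])/1.5,.029,s); print(w.round(4))
```

```text
[[ 0.5113 -0.0661  0.029 ]
 [ 0.5583 -0.0661  0.029 ]
 [ 0.557  -0.1732  0.029 ]
 [ 0.5789 -0.0675  0.029 ]
 [ 0.652  -0.0672  0.029 ]
 [ 0.6516 -0.1407  0.029 ]
 [ 0.5784 -0.1407  0.029 ]
 [ 0.5848 -0.1926  0.029 ]
 [ 0.641  -0.1924  0.029 ]]
```

```bash
python3 -m jog '{"gripper":[0.8,0.8,0.8,0.8],"slide":[[1.7,3.8,30],[1.7,3.8,52],[1.7,3.8,57],[1.7,3.8,57]],"spin":[0,0,0,0]}'; python3 -c "
from plan import *
plan(.5333,-.180,.0495,0)"
```

```text
clock: 4.95
tool_pos: [0.5326, -0.1819, 0.2065]
tool_rot: [[1.0, -0.001, -0.001], [-0.001, -1.0, 0.0], [-0.001, -0.0, -1.0]]
wrist_force: [1.0, -0.1, -1.5]
grip_width: 0.026
t 4.95 grasp [ 0.5325 -0.1819  0.0515] yaw -0.04 q7 -4.5 w 0.026 F [ 1.  -0.1 -1.5]
 slide [ 0.7 -1.9  2. ] spin -0.001 (alt 3.141 )
```

```bash
python3 -m jog '{"gripper":[0.8,0.8,-0.2,-0.2,-0.2],"slide":[[0,-1,2],[0,-1,2],[0,-1,2],[0,-1,2],[0,-1,-30]],"spin":[0,0,0,0,0]}';python3 -m jog '{"gripper":[-0.5,-0.5],"slide":[[0,0,-40],[0,0,-60]],"spin":[0,0]}'
python3 - <<'E'
from tips import *
from plan import *
p,d=tips(); save(p,"w4",None,1.5)
plan(.4078,-.1326,.10,0)
p,d=env.get_image("top"); save(p,"t4",(260,100,420,240),4)
E
```

```text
clock: 5.58
tool_pos: [0.5323, -0.1803, 0.2353]
tool_rot: [[1.0, 0.0, -0.003], [0.0, -1.0, 0.001], [-0.003, -0.001, -1.0]]
wrist_force: [-0.5, -0.6, 0.6]
grip_width: 0.0514
clock: 5.82
tool_pos: [0.5332, -0.1806, 0.2985]
tool_rot: [[1.0, -0.0, 0.002], [-0.0, -1.0, -0.001], [0.002, 0.001, -1.0]]
wrist_force: [0.6, -0.7, -0.1]
grip_width: 0.0642
tip z 0.1673 x (np.float64(0.0323), np.float64(0.0516))
tip z 0.167 x (np.float64(-0.052), np.float64(-0.0307))
t 5.88 grasp [ 0.5342 -0.1809  0.1452] yaw -0.01 q7 -1.2 w 0.0639 F [1.7 0.  3.5]
 slide [-126.   -48.2   44.6] spin -0.0 (alt 3.141 )
```

View pics/w4.png

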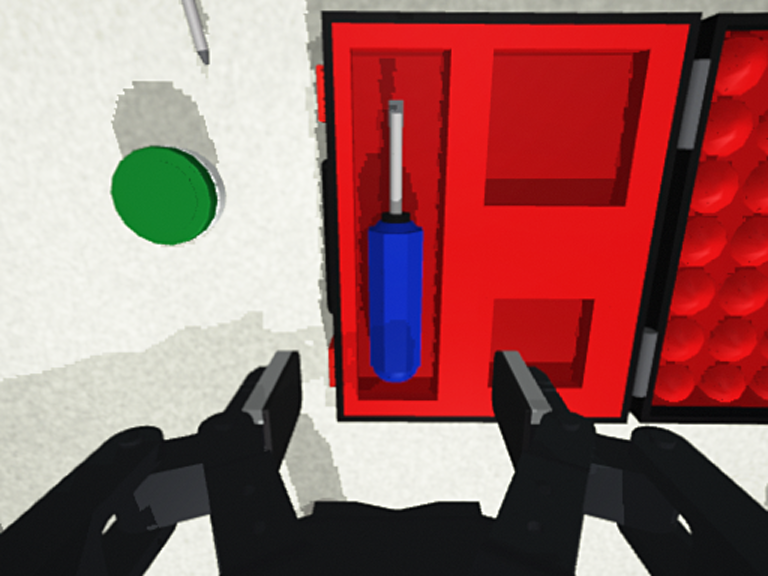

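The blue driver lies in the long pocket of the red case, with its tip at (396,102) and butt at (396,380) in the picture.

Run:
```python
from wl import *
s=env.sense()
print(onplane("wrist",np.array([(396,102),(396,380)])/1.5,.034,s).round(4))
print(onplane("wrist",np.array([(350,50),(450,50),(437,400),(357,400),(490,50),(649,50),(627,206),(485,206),(494,298),(594,298),(583,387),(488,387)])/1.5,.029,s).round(4))
wdriver(50,85,[.408,-.133],.026)
```

```text
[[ 0.5347 -0.0886  0.034 ]
 [ 0.5346 -0.238   0.034 ]]
[[ 0.513  -0.0654  0.029 ]
 [ 0.5604 -0.0654  0.029 ]
 [ 0.559  -0.2542  0.029 ]
 [ 0.5112 -0.2541  0.029 ]
 [ 0.5793 -0.0655  0.029 ]
 [ 0.6543 -0.066   0.029 ]
 [ 0.6552 -0.1391  0.029 ]
 [ 0.5812 -0.1389  0.029 ]
 [ 0.5891 -0.1898  0.029 ]
 [ 0.6445 -0.1899  0.029 ]
 [ 0.645  -0.2455  0.029 ]
 [ 0.589  -0.2455  0.029 ]]
rect c [ 412.5 -133.7] size [53.9 50.2] axis deg -165.6 circ [ 412.5 -133.7] 27.0 mean [ 0.4123 -0.1332] n 3571
```

```bash
python3 -m jog '{"gripper":[-0.9,-0.9,-0.9,-0.9,-0.9],"slide":[[-55,-22,0],[-105,-45,20],[-123,-47,50],[-123,-47,65],[-123,-47,65]],"spin":[0,0,0,0,0]}'
python3 - <<'E'
from tips import *
from plan import *
p,d=env.get_image("wrist"); save(p,"w5",None,1.5)
plan(.4105,-.1335,.025,0)
E
```

```text
clock: 6.6
tool_pos: [0.4095, -0.1333, 0.2302]
tool_rot: [[1.0, 0.0, -0.003], [0.0, -1.0, 0.001], [-0.003, -0.001, -1.0]]
wrist_force: [0.3, 0.7, 0.5]
grip_width: 0.081
t 6.65 grasp [ 0.4096 -0.1333  0.076 ] yaw 0.02 q7 -9.9 w 0.0811 F [-0.5  0.4  0.3]
 slide [ 0.7  0.1 50.9] spin 0.0 (alt -3.141 )
```

View pics/w5.png

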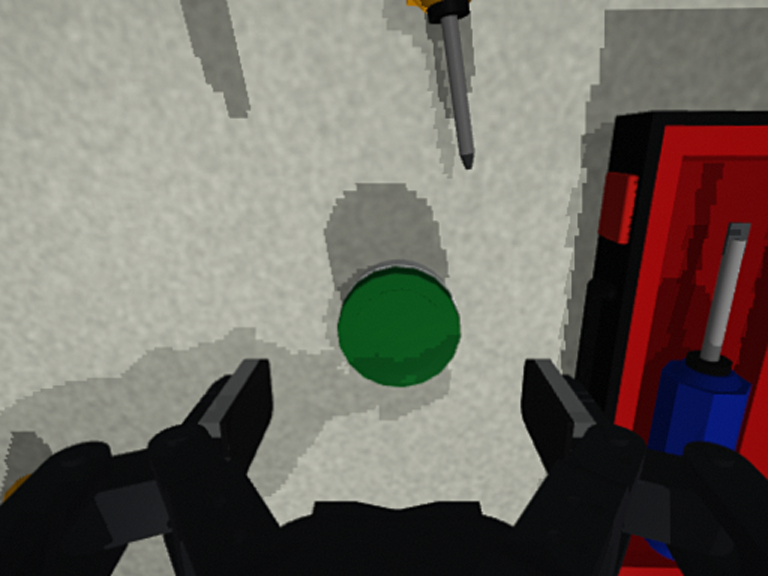

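```bash
python3 - <<'E'
from wl import *
wdriver(50,85,[.408,-.133],.026)
E
python3 -m jog '{"gripper":[-0.9,-0.9,0.6,0.6,0.6],"slide":[[0.5,0,30],[0.5,0,51],[0.5,0,51],[0.5,0,51],[0.5,0,51]],"spin":[0,0,0,0,0]}'; python3 -c "
from plan import *
plan(.4105,-.1335,.025,0)"
```

```text
rect c [ 410.1 -133.9] size [49.8 49.7] axis deg 80.5 circ [ 410.4 -133.7] 25.4 mean [ 0.4103 -0.1331] n 4777
clock: 7.32
tool_pos: [0.4107, -0.1336, 0.1816]
tool_rot: [[1.0, -0.0, 0.001], [-0.0, -1.0, -0.0], [0.001, 0.0, -1.0]]
wrist_force: [-2.3, 1.4, 5.0]
grip_width: 0.05
t 7.33 grasp [ 0.4109 -0.1337  0.0266] yaw -0.01 q7 -13.6 w 0.05 F [-2.3  1.4  5. ]
 slide [-0.2 -0.1  1.6] spin -0.0 (alt 3.141 )
```

```bash
python3 -m jog '{"gripper":[0.7,0.7,0.7,0.7,0.7],"slide":[[0,0,-1],[0,0,-30],[40,-6,-70],[100,-20,-70],[150,-30,-70]],"spin":[0,0,0,0,0]}'
python3 - <<'E'
from tips import *
from plan import *
p,d=tips(); save(p,"w6",None,1.5)
plan(.6155,-.102,.085,0)
E
```

```text
clock: 7.95
tool_pos: [0.5624, -0.1033, 0.252]
tool_rot: [[1.0, -0.001, 0.002], [-0.001, -1.0, -0.0], [0.002, 0.0, -1.0]]
wrist_force: [-0.0, -0.3, -0.9]
grip_width: 0.05
tip z 0.1675 x (np.float64(0.0001), np.float64(0.0538))
tip z 0.1676 x (np.float64(-0.0528), np.float64(-0.0003))
t 8.0 grasp [ 0.5683 -0.101   0.097 ] yaw 0.09 q7 -11.6 w 0.0496 F [-0.6  4.7 -0.3]
 slide [48.2  0.8 12.3] spin 0.002 (alt -3.14 )
```

View pics/w6.png

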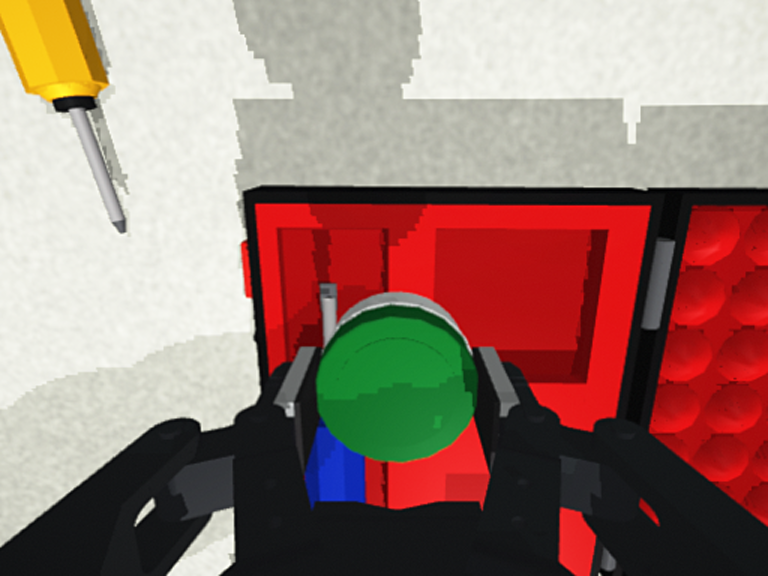

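```bash
python3 -m jog '{"gripper":[0.7,0.7,0.7],"slide":[[48,1,12],[48,1,12],[48,1,12]],"spin":[0,0,0]}'
python3 - <<'E'
from tips import *
from plan import *
s=env.sense();p,d=env.get_image("wrist"); save(p,"w7",None,1.5)
plan(.6155,-.102,.0475,0)
E
```

```text
clock: 8.38
tool_pos: [0.6079, -0.1047, 0.2386]
tool_rot: [[1.0, -0.0, -0.001], [-0.0, -1.0, 0.0], [-0.001, -0.0, -1.0]]
wrist_force: [0.3, -0.1, -0.5]
grip_width: 0.0496
t 8.43 grasp [ 0.6077 -0.1048  0.0837] yaw -0.01 q7 -11.1 w 0.0499 F [-0.2  0.6 -0.7]
 slide [ 7.8 -2.8 36.2] spin -0.0 (alt 3.141 )
```

View pics/w7.png

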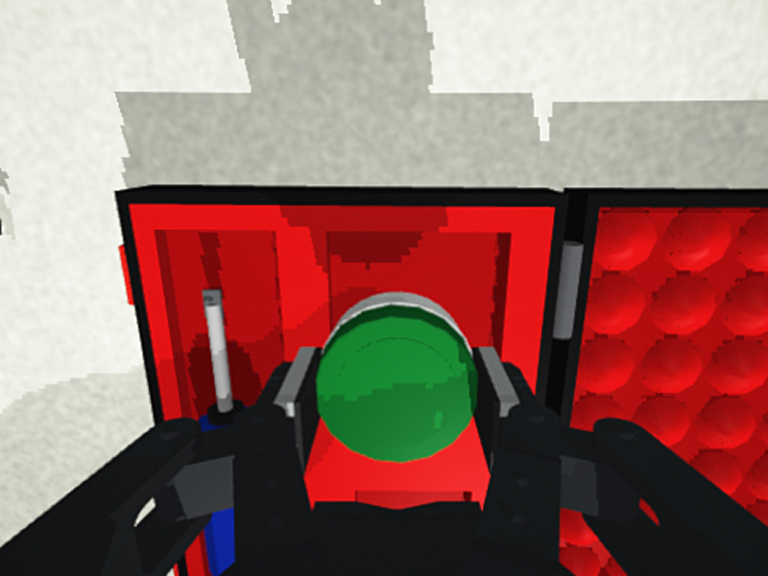

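```bash
python3 - <<'E'
from h import *
s=env.sense()
print(onplane("wrist",np.array([(326,232),(511,233)])/1.5,.029,s).round(4))
E
python3 -m jog '{"gripper":[0.7,0.7,0.7,0.7],"slide":[[8,-3,10],[8,-3,30],[8,-3,36],[8,-3,36]],"spin":[0,0,0,0]}'
python3 - <<'E'
from plan import *
plan(.6155,-.102,.0468,0)
E
```

```text
[[ 0.5802 -0.0649  0.029 ]
 [ 0.654  -0.0654  0.029 ]]
clock: 8.93
tool_pos: [0.616, -0.1014, 0.2018]
tool_rot: [[1.0, 0.0, -0.001], [0.0, -1.0, 0.0], [-0.001, -0.0, -1.0]]
wrist_force: [-0.5, -0.0, -0.2]
grip_width: 0.05
t 8.93 grasp [ 0.6158 -0.1014  0.0468] yaw 0.01 q7 -12.3 w 0.05 F [-0.5 -0.  -0.2]
 slide [-0.5  0.6 -0. ] spin 0.0 (alt -3.141 )
```

```bash
python3 -m jog '{"gripper":[-0.9,-0.9,-0.9,-0.9,-0.9],"slide":[[1,1,0],[1,1,0],[1,1,0],[1,1,-30],[1,1,-80]],"spin":[0,0,0,0,0]}'
python3 - <<'E'
from plan import *
plan(.6155,-.102,.16,0)
p,d=env.get_image("wrist"); save(p,"w8",None,1.5)
E
```

```text
clock: 9.55
tool_pos: [0.6169, -0.1025, 0.282]
tool_rot: [[1.0, 0.0, -0.003], [0.0, -1.0, 0.001], [-0.003, -0.001, -1.0]]
wrist_force: [0.2, -0.2, 0.5]
grip_width: 0.0811
t 9.55 grasp [ 0.6165 -0.1024  0.127 ] yaw 0.01 q7 -9.9 w 0.0811 F [ 0.2 -0.2  0.5]
 slide [ -1.5  -0.5 -33. ] spin 0.0 (alt -3.141 )
```

View pics/w8.png

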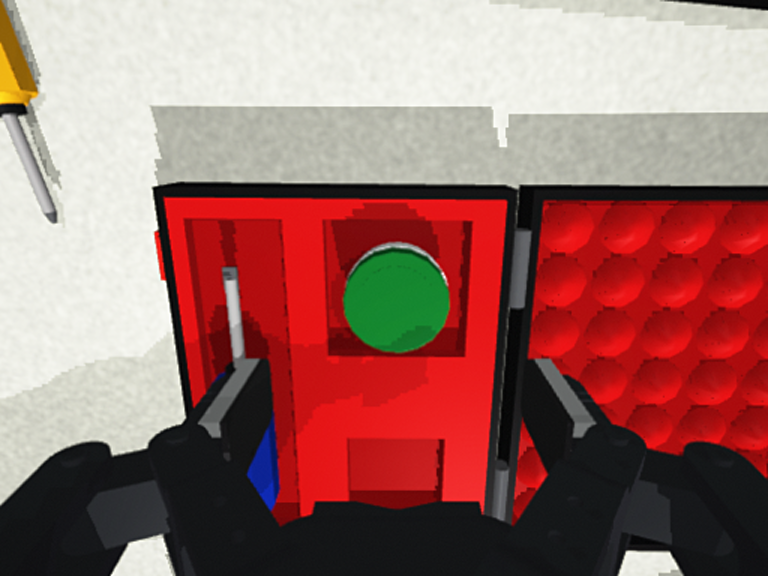

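The tin at (396,300) sits centred in the large pocket. The large yellow driver is next.

```bash
python3 -m jog '{"gripper":[-0.5,-0.5,-0.5,-0.5,-0.5],"slide":[[-40,-26,-10],[-80,-52,-5],[-120,-78,0],[-160,-104,10],[-195,-126,15]],"spin":[-0.04,-0.08,-0.12,-0.16,-0.183]}'; python3 -m jog '{"gripper":[-0.5],"slide":[[0,0,0]],"spin":[0]}'
python3 - <<'E'
from plan import *
from wl import *
p,d=wdriver(18,32,[.418,.032],.014); save(p,"w9",None,1.5)
plan(.4194,.0231,.03,10.5)
E
```

```text
clock: 10.22
tool_pos: [0.4209, 0.0241, 0.2672]
tool_rot: [[0.983, 0.183, 0.0], [0.183, -0.983, 0.0], [0.0, -0.0, -1.0]]
wrist_force: [1.9, 1.1, -0.4]
grip_width: 0.0642
clock: 10.35
tool_pos: [0.4206, 0.0246, 0.2674]
tool_rot: [[0.983, 0.185, -0.001], [0.185, -0.983, -0.0], [-0.001, -0.0, -1.0]]
wrist_force: [0.8, -0.7, 0.7]
grip_width: 0.0639
rect c [419.8  29. ] size [28.9 93.3] axis deg 100.5 circ [420.1  29.2] 46.9 mean [0.4192 0.032 ] n 4178
t 10.4 grasp [0.422  0.024  0.1126] yaw 10.57 q7 -20.9 w 0.0638 F [ 1.  -0.4 -0.7]
 slide [-2.7  0.4 82.6] spin 0.001 (alt -3.14 )
```

View pics/w9.png

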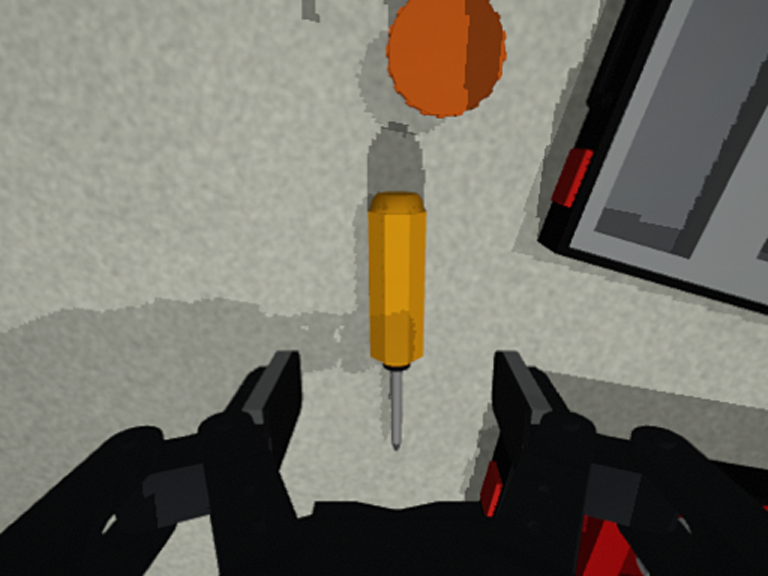

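```bash
python3 -m jog '{"gripper":[-0.5,-0.5,-0.5,0.6,0.6],"slide":[[0,1.5,50],[0,1.5,80],[0,1.5,83],[0,1.5,83],[0,1.5,83]],"spin":[0,0,0,0,0]}';python3 -m jog '{"gripper":[0.8,0.8,0.8,0.8,0.8],"slide":[[0,0,0],[0,0,0],[0,0,-20],[0,0,-60],[0,0,-75]],"spin":[0,0,0,0,0]}'
python3 - <<'E'
from plan import *
from tilt import *
p,d=env.get_image("wrist"); save(p,"w10",None,1.5)
plan(.5375,.1875,.11,-5.26)
E
```

```text
clock: 11.02
tool_pos: [0.4232, 0.0218, 0.1855]
tool_rot: [[0.983, 0.181, 0.002], [0.181, -0.983, 0.0], [0.002, 0.0, -1.0]]
wrist_force: [-1.1, -0.6, -0.1]
grip_width: 0.0283
clock: 11.65
tool_pos: [0.4231, 0.0218, 0.262]
tool_rot: [[0.983, 0.181, 0.003], [0.181, -0.983, 0.0], [0.003, 0.0, -1.0]]
wrist_force: [-0.7, -0.1, -1.0]
grip_width: 0.0261
t 11.7 grasp [0.424  0.0217 0.1078] yaw 10.43 q7 -22.1 w 0.0254 F [ 1.9 -0.4  1.5]
 slide [ 142.4 -142.4   -1.7] spin 0.274 (alt -2.868 )
```

View pics/w10.png

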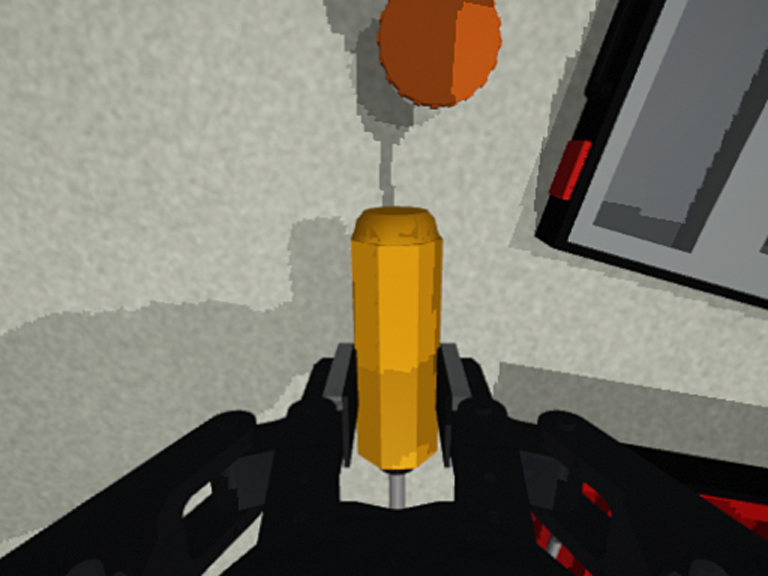

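```bash
python3 -m jog '{"gripper":[0.8,0.8,0.8,0.8,0.8],"slide":[[30,-30,0],[65,-65,0],[100,-100,0],[135,-135,0],[142,-142,0]],"spin":[0.06,0.12,0.18,0.24,0.274]}';python3 -m jog '{"gripper":[0.8],"slide":[[0,0,0]],"spin":[0]}'
python3 - <<'E'
from plan import *
p,d=env.get_image("wrist"); save(p,"w11",None,1.5)
plan(.5375,.1875,.0505,-5.26)
E
```

```text
clock: 12.32
tool_pos: [0.5373, 0.1902, 0.2595]
tool_rot: [[0.996, -0.09, 0.001], [-0.09, -0.996, 0.002], [0.001, -0.002, -1.0]]
wrist_force: [-0.7, -1.3, -0.3]
grip_width: 0.0261
clock: 12.45
tool_pos: [0.5363, 0.1875, 0.2593]
tool_rot: [[0.996, -0.09, -0.0], [-0.09, -0.996, -0.0], [-0.0, 0.0, -1.0]]
wrist_force: [-0.4, -1.0, -0.6]
grip_width: 0.0259
t 12.5 grasp [0.5361 0.1865 0.1043] yaw -5.2 q7 -45.5 w 0.0259 F [-0.3 -0.8 -1.4]
 slide [ 1.3 -1.1 53.8] spin 0.001 (alt -3.14 )
```

View pics/w11.png

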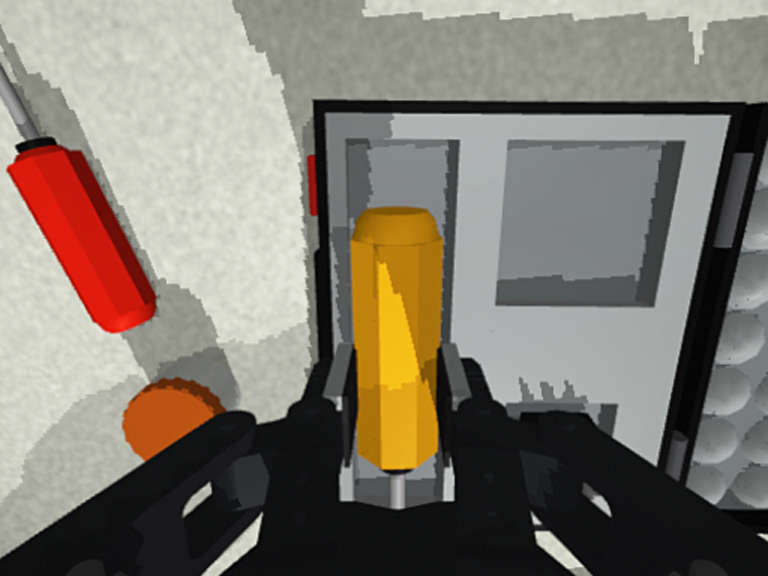

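Run:
```python
from h import *
s=env.sense()
w=onplane("wrist",np.array([(346,140),(460,140),(508,141),(686,141),(655,307),(497,304),(617,404)])/1.5,.029,s)[:,:2]; print(w.round(4))
a=np.radians(-5.2);R=np.array([[np.cos(a),-np.sin(a)],[np.sin(a),np.cos(a)]])
mod=np.array([(-75,95),(-27,95),(67,95),(67,21),(-7,21),(-7,95)])/1000.
W=w[[0,1,3,4,5,2]]; 
A,B=mod-mod.mean(0),W-W.mean(0);U,_,Vt=np.linalg.svd(A.T@B);R=(U@Vt).T;t=W.mean(0)-R@mod.mean(0)
print("yaw",np.degrees(np.arctan2(R[1,0],R[0,0])),"t",t,"res",(W-mod@R.T-t).round(4).tolist())
for c in [(-.051,0),(.03,.058),(-.051,.02)]: print(c,(R@np.array(c)+t).round(4))
```

```text
[[0.5225 0.263 ]
 [0.57   0.2586]
 [0.59   0.2563]
 [0.6634 0.2493]
 [0.6564 0.1761]
 [0.5836 0.1841]
 [0.6414 0.1259]]
yaw -5.468088029321011 t [0.58796354 0.16150461] res [[0.0001, -0.0002], [-0.0001, -0.0], [-0.0003, -0.0004], [-0.0003, 0.0001], [0.0006, 0.0011], [-0.0, -0.0004]]
(-0.051, 0) [0.5372 0.1664]
(0.03, 0.058) [0.6234 0.2164]
(-0.051, 0.02) [0.5391 0.1863]
```

```bash
python3 -m jog '{"gripper":[0.8,0.8,0.8,0.8],"slide":[[2.3,-0.5,30],[2.3,-0.5,48],[2.3,-0.5,54],[2.3,-0.5,54]],"spin":[0.003,0.003,0.003,0.003]}'
python3 - <<'E'
from plan import *
plan(.5385,.1865,.0505,-5.4)
E
```

```text
clock: 13.0
tool_pos: [0.5386, 0.1871, 0.206]
tool_rot: [[0.996, -0.094, -0.0], [-0.094, -0.996, -0.001], [-0.0, 0.001, -1.0]]
wrist_force: [0.3, 1.0, -1.1]
grip_width: 0.0261
t 13.0 grasp [0.5386 0.187  0.051 ] yaw -5.4 q7 -47.6 w 0.0261 F [ 0.3  1.  -1.1]
 slide [-0.1  0.6  0.5] spin 0.0 (alt -3.142 )
```

Next I release the driver and lift, then move to above the pot.

```bash
python3 -m jog '{"gripper":[0.8,-0.2,-0.2,-0.2,-0.2],"slide":[[0,0,0.5],[0,0,0.5],[0,0,0.5],[0,0,-20],[0,0,-80]],"spin":[0,0,0,0,0]}'; python3 -m jog '{"gripper":[-0.9,-0.9],"slide":[[0,0,-30],[0,0,-30]],"spin":[0,0]}'
python3 - <<'E'
from wl import *
from plan import *
p,d=wdriver(18,32,[.54,.19],.034); save(p,"w12",None,1.5)
plan(.4195,.1361,.09,0)
E
```

```text
clock: 13.62
tool_pos: [0.5381, 0.1875, 0.2843]
tool_rot: [[0.996, -0.094, -0.005], [-0.094, -0.996, -0.001], [-0.004, 0.002, -1.0]]
wrist_force: [0.9, -0.5, 0.7]
grip_width: 0.0512
clock: 13.88
tool_pos: [0.5393, 0.1878, 0.3177]
tool_rot: [[0.996, -0.094, 0.004], [-0.094, -0.996, 0.001], [0.004, -0.002, -1.0]]
wrist_force: [0.3, -0.5, -0.6]
grip_width: 0.0808
rect c [539.3 195.3] size [93.5 28.9] axis deg 85.0 circ [539.  195.5] 46.9 mean [0.5395 0.1978] n 3361
t 13.93 grasp [0.5392 0.1877 0.1612] yaw -5.4 q7 -43.7 w 0.0806 F [-0.3 -0.6 -0.9]
 slide [-114.2   62.6   70.9] spin -0.094 (alt 3.047 )
```

View pics/w12.png

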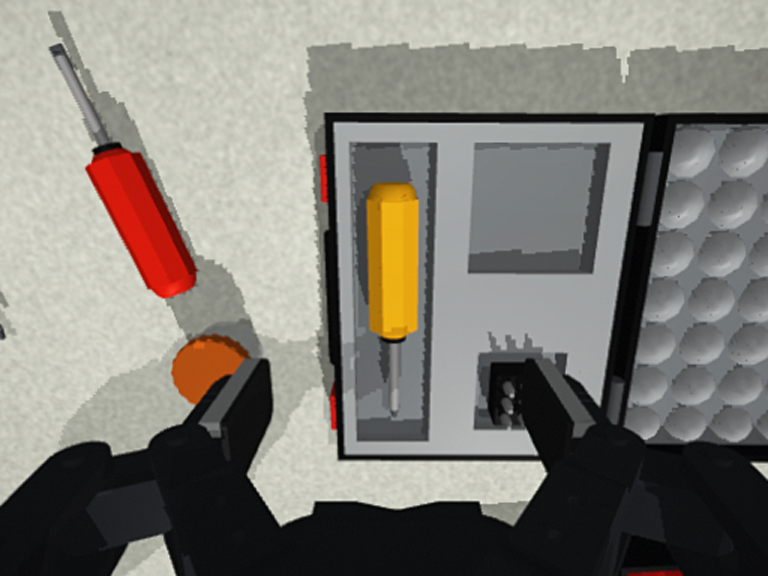

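```bash
python3 -m jog '{"gripper":[-0.9,-0.9,-0.9,-0.9],"slide":[[-40,20,0],[-90,45,20],[-113,63,60],[-113,63,75]],"spin":[0,0,0,0]}';python3 -m jog '{"gripper":[-0.9],"slide":[[0,0,0]],"spin":[0]}'
python3 - <<'E'
from plan import *
from wl import *
p,d=wdriver(3,17,[.418,.136],.034); save(p,"w13",None,1.5)
plan(.4195,.1361,.03,-5.4)
E
```

```text
clock: 14.42
tool_pos: [0.4185, 0.1344, 0.2384]
tool_rot: [[0.996, -0.094, -0.004], [-0.094, -0.996, -0.002], [-0.004, 0.002, -1.0]]
wrist_force: [0.7, 0.7, 0.3]
grip_width: 0.0811
clock: 14.55
tool_pos: [0.4206, 0.136, 0.2394]
tool_rot: [[0.996, -0.093, -0.002], [-0.093, -0.996, -0.0], [-0.002, 0.001, -1.0]]
wrist_force: [0.3, 0.6, 0.5]
grip_width: 0.0812
rect c [420.3 136.7] size [50.  47.9] axis deg 84.8 circ [420.5 136.6] 25.4 mean [0.4204 0.1372] n 4527
t 14.6 grasp [0.4209 0.1362 0.0852] yaw -5.37 q7 -50.0 w 0.0809 F [0.5 0.5 0.8]
 slide [-1.4  0.2 55.2] spin 0.001 (alt -3.141 )
```

View pics/w13.png

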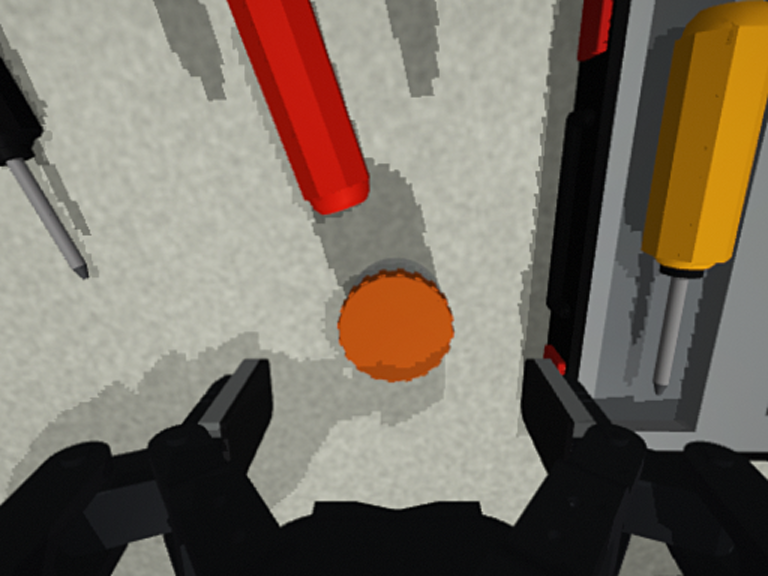

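```bash
python3 -m jog '{"gripper":[-0.9,-0.9,0.6,0.6,0.6],"slide":[[0,0,35],[0,0,55],[0,0,55],[0,0,55],[0,0,55]],"spin":[0,0,0,0,0]}'; python3 -c "
from plan import *
plan(.4195,.1361,.03,-5.4)";  python3 -m jog '{"gripper":[0.7,0.7,0.7,0.7,0.7],"slide":[[0,0,0],[0,0,-20],[0,0,-65],[40,-15,-75],[80,-30,-75]],"spin":[0,0,0,0,0]}'
python3 - <<'E'
from tips import *
from plan import *
p,d=tips(); save(p,"w14",None,1.5)
plan(.623,.2172,.095,-5.4)
E
```

```text
clock: 15.22
tool_pos: [0.4209, 0.1359, 0.1867]
tool_rot: [[0.996, -0.094, 0.002], [-0.094, -0.996, 0.001], [0.002, -0.001, -1.0]]
wrist_force: [-1.7, 1.3, 4.4]
grip_width: 0.0461
t 15.22 grasp [0.4211 0.136  0.0317] yaw -5.39 q7 -53.9 w 0.0461 F [-1.7  1.3  4.4]
 slide [-1.4 -0.1  1.7] spin 0.0 (alt -3.141 )
clock: 15.85
tool_pos: [0.5046, 0.1581, 0.2634]
tool_rot: [[0.996, -0.095, 0.004], [-0.095, -0.996, 0.001], [0.004, -0.002, -1.0]]
wrist_force: [0.0, 0.3, -1.2]
grip_width: 0.046
tip z 0.183 x (np.float64(0.0001), np.float64(0.0531))
tip z 0.1835 x (np.float64(-0.0511), np.float64(-0.0002))
t 15.9 grasp [0.5097 0.1597 0.108 ] yaw -5.47 q7 -45.7 w 0.0461 F [-0.2  0.4 -0.1]
 slide [108.1 -68.6  13.9] spin -0.001 (alt 3.14 )
```

View pics/w14.png

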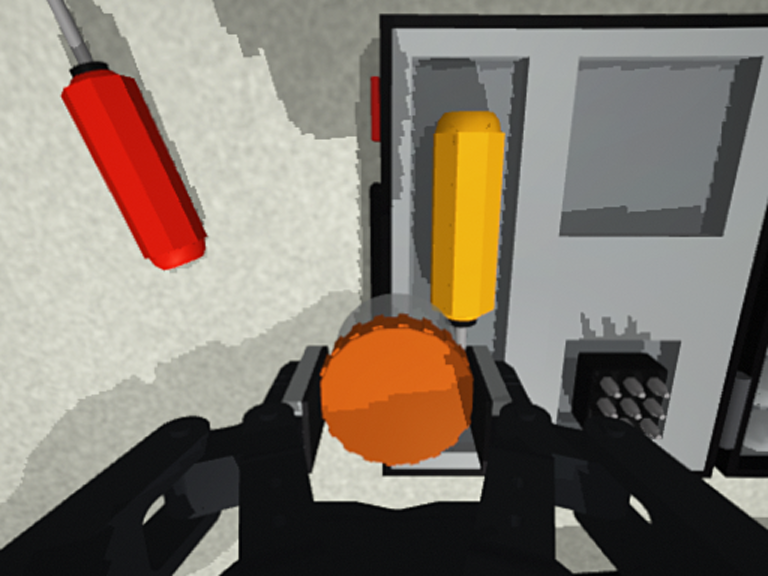

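```bash
python3 -m jog '{"gripper":[0.7,0.7,0.7,0.7],"slide":[[45,-30,5],[90,-60,10],[105,-67,12],[105,-67,12]],"spin":[0,0,0,0]}'
python3 - <<'E'
from plan import *
s=env.sense();p,d=env.get_image("wrist"); save(p,"w15",None,1.5)
plan(.623,.2172,.0517,-5.4)
E
```

```text
clock: 16.4
tool_pos: [0.6142, 0.2149, 0.2491]
tool_rot: [[0.996, -0.094, 0.001], [-0.094, -0.996, 0.001], [0.0, -0.001, -1.0]]
wrist_force: [-1.0, -0.7, -0.3]
grip_width: 0.046
t 16.45 grasp [0.6135 0.2146 0.0941] yaw -5.41 q7 -44.3 w 0.0462 F [-0.3 -0.9 -0.9]
 slide [ 9.2 -3.5 42.4] spin -0.0 (alt 3.141 )
```

View pics/w15.png

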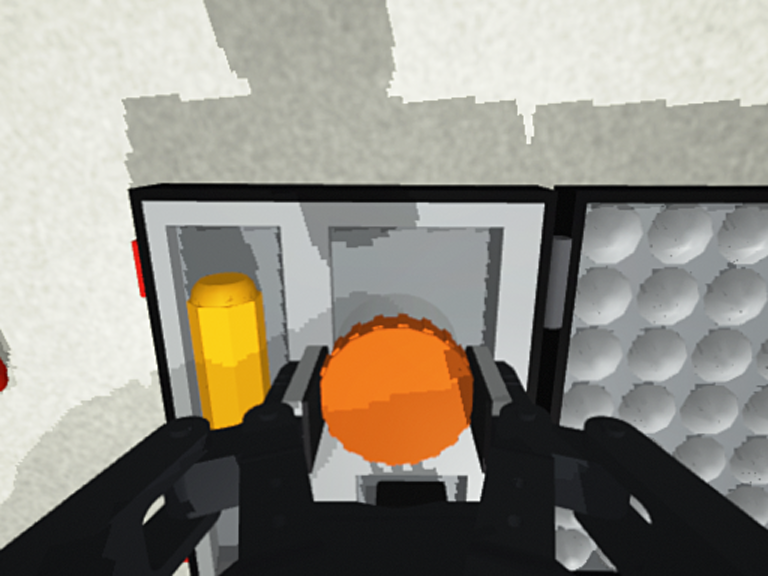

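```bash
python3 - <<'E'
from h import *
s=env.sense()
w=onplane("wrist",np.array([(330,226),(503,227)])/1.5,.029,s)[:,:2];print(w.round(4))
a=np.radians(-5.4); print((w.mean(0)+.037*np.array([-np.sin(-a)*1,-np.cos(a)])).round(4))
E
python3 -m jog '{"gripper":[0.7,0.7,0.7,0.7],"slide":[[9,-3.5,15],[9,-3.5,34],[9,-3.5,42],[9,-3.5,42]],"spin":[0,0,0,0]}'
python3 - <<'E'
from plan import *
plan(.623,.2172,.0517,-5.4)
E
```

```text
[[0.5902 0.2576]
 [0.6625 0.2502]]
[0.6229 0.2171]
clock: 16.95
tool_pos: [0.6225, 0.2175, 0.2055]
tool_rot: [[0.996, -0.094, -0.001], [-0.094, -0.996, -0.0], [-0.001, 0.0, -1.0]]
wrist_force: [-0.2, 1.0, -1.7]
grip_width: 0.046
t 16.95 grasp [0.6223 0.2174 0.0505] yaw -5.37 q7 -45.0 w 0.046 F [-0.2  1.  -1.7]
 slide [ 0.5  0.2 -1.2] spin 0.0 (alt -3.141 )
```

```bash
python3 -m jog '{"gripper":[-0.9,-0.9,-0.9,-0.9,-0.9],"slide":[[0,0,0],[0,0,0],[0,0,0],[0,0,-30],[0,0,-85]],"spin":[0,0,0,0,0]}'
python3 - <<'E'
from plan import *
p,d=env.get_image("wrist"); save(p,"w16",None,1.5)
plan(.5700,.4014,.135,-5.4)
E
```

```text
clock: 17.58
tool_pos: [0.6225, 0.2172, 0.2907]
tool_rot: [[0.996, -0.094, -0.003], [-0.094, -0.996, -0.001], [-0.003, 0.001, -1.0]]
wrist_force: [0.7, 0.1, 0.4]
grip_width: 0.0812
t 17.62 grasp [0.6251 0.2185 0.1443] yaw -5.4 q7 -42.8 w 0.0812 F [3.8 2.6 8.8]
 slide [ -71.2 -177.4    9.5] spin -0.0 (alt 3.142 )
```

View pics/w16.png

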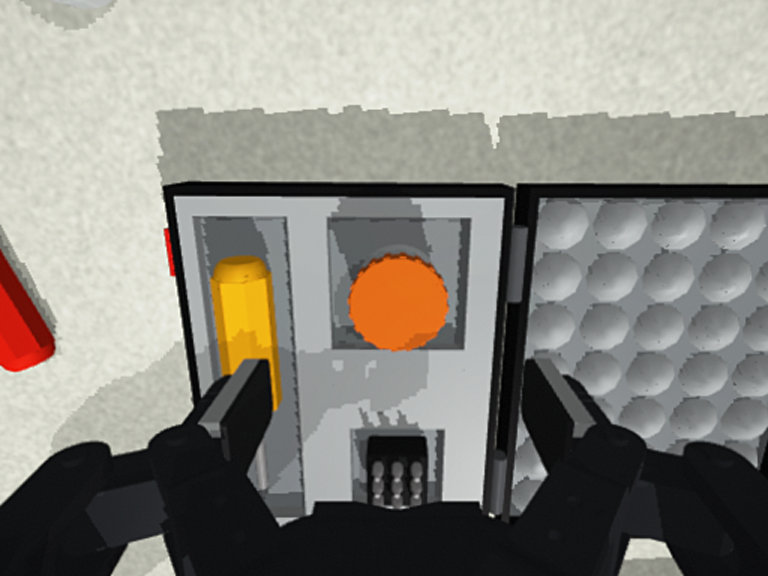

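The pot at (398,300) is centred in its pocket. Before going to the bottle, I check the heights around it.

```bash
python3 - <<'E'
from h import *
d=np.load("pics/topd.npy"); c=cloud("top",d,np.ones(d.shape,bool))
for y0 in np.arange(.34,.70,.02):
    print(round(y0,2),[ (lambda k: round(float(c[k,2].max()),3) if k.any() else None)((abs(c[:,1]-y0-.01)<.01)&(abs(c[:,0]-x0-.02)<.02)) for x0 in np.arange(.44,.72,.04)])
E
python3 -m jog '{"gripper":[-0.6,-0.6,-0.6,-0.6,-0.6],"slide":[[-15,-40,0],[-30,-80,0],[-45,-120,0],[-60,-160,5],[-70,-176,5]],"spin":[0,0,0,0,0]}'; python3 -m jog '{"gripper":[-0.6],"slide":[[0,0,0]],"spin":[0]}'
python3 - <<'E'
from plan import *
p,d=env.get_image("wrist"); save(p,"w17",None,1.5); np.save("pics/w17d.npy",d)
plan(.5700,.4014,.035,-5.4)
for x in env.outline_of("wrist","oil_bottle")[:2]: print(x["conf"],x["box"])
E
```

```text
0.34 [0.007, 0.006, 0.007, 0.007, 0.006, 0.008, 0.007]
0.36 [0.03, 0.032, 0.007, 0.005, 0.007, 0.009, 0.009]
0.38 [0.031, 0.03, 0.053, 0.073, 0.008, 0.005, 0.006]
0.4 [0.03, 0.031, 0.056, 0.072, 0.006, 0.007, 0.008]
0.42 [0.005, 0.006, 0.006, 0.005, 0.005, 0.007, 0.005]
0.44 [0.005, 0.004, 0.006, 0.005, 0.006, 0.006, 0.008]
0.46 [0.008, 0.008, 0.004, 0.006, 0.006, 0.006, 0.006]
0.48 [0.005, 0.008, 0.009, 0.007, 0.067, 0.005, 0.006]
0.5 [0.077, 0.075, 0.074, 0.075, 0.073, 0.075, 0.074]
0.52 [0.045, 0.042, 0.044, 0.042, 0.045, 0.042, 0.074]
0.54 [0.103, 0.043, 0.061, 0.061, 0.062, 0.043, 0.078]
0.56 [0.102, 0.043, 0.066, 0.066, 0.066, 0.043, 0.073]
0.58 [0.1, 0.043, 0.046, 0.051, 0.053, 0.043, 0.074]
0.6 [0.043, 0.042, 0.045, 0.043, 0.042, 0.041, 0.076]
0.62 [0.042, 0.043, 0.042, 0.044, 0.044, 0.046, 0.076]
0.64 [0.043, 0.043, 0.064, 0.066, 0.065, 0.064, 0.071]
0.66 [0.043, 0.043, 0.067, 0.066, 0.065, 0.063, 0.074]
0.68 [0.042, 0.045, 0.058, 0.06, 0.055, 0.058, 0.076]
clock: 18.25
tool_pos: [0.5684, 0.4017, 0.2859]
tool_rot: [[0.996, -0.091, -0.001], [-0.091, -0.996, 0.001], [-0.001, -0.001, -1.0]]
wrist_force: [0.9, 0.0, -0.2]
grip_width: 0.0682
clock: 18.38
tool_pos: [0.5691, 0.4002, 0.2863]
tool_rot: [[0.996, -0.092, -0.0], [-0.092, -0.996, 0.0], [-0.0, -0.0, -1.0]]
wrist_force: [0.3, -0.2, 0.0]
grip_width: 0.0683
t 18.43 grasp [0.5701 0.3986 0.1314] yaw -5.38 q7 -57.7 w 0.0682 F [-0.7 -0.1 -0.2]
 slide [-0.3 -2.7 96.4] spin 0.0 (alt -3.141 )
0.91 [267.2, 188.8, 43.1, 55.1]
```

View pics/w17.png

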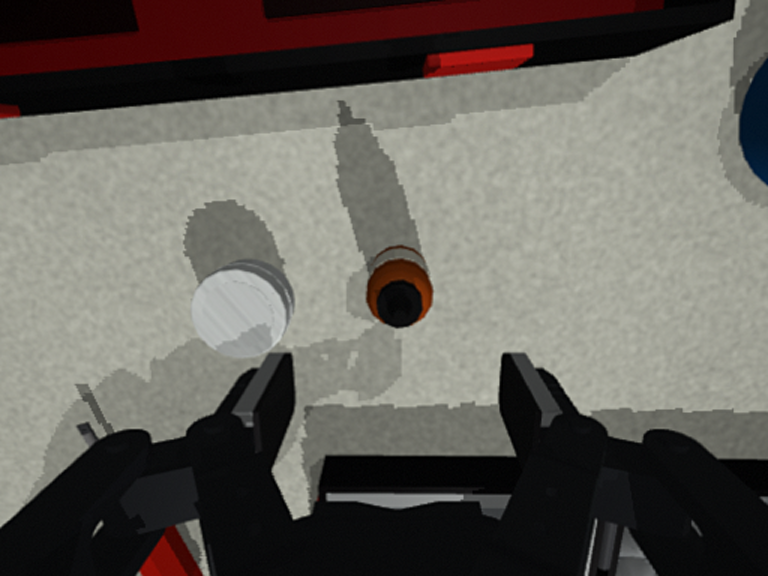

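Run:
```python
from h import *
s=env.sense()
print(onplane("wrist",[(399.5/1.5,293/1.5)],.042,s).round(4),onplane("wrist",[(399/1.5,303/1.5)],.06,s).round(4),onplane("wrist",[(242/1.5,312/1.5)],.026,s).round(4))
```

```text
[[0.5731 0.4003 0.042 ]] [[0.5729 0.4015 0.06  ]] [[0.4871 0.3923 0.026 ]]
```

```bash
python3 -m jog '{"gripper":[-0.4,-0.4,-0.4,-0.4],"slide":[[2.5,-0.5,0],[2.5,-0.5,50],[2.5,-0.5,90],[2.5,-0.5,97]],"spin":[0,0,0,0]}'; python3 -m jog '{"gripper":[0.5,0.5,0.5,0.5],"slide":[[0,0,0],[0,0,0],[0,0,0],[0,0,0]],"spin":[0,0,0,0]}';python3 - <<'E'
from plan import *
p,d=env.get_image("wrist"); save(p,"w18",None,1.5)
plan(.5720,.401,.034,-5.4)
E
```

```text
clock: 18.98
tool_pos: [0.5723, 0.3981, 0.1871]
tool_rot: [[0.995, -0.095, -0.003], [-0.095, -0.995, -0.003], [-0.003, 0.003, -1.0]]
wrist_force: [-0.2, -0.6, 1.6]
grip_width: 0.0596
clock: 19.48
tool_pos: [0.573, 0.3997, 0.1914]
tool_rot: [[0.996, -0.094, 0.002], [-0.094, -0.996, 0.001], [0.002, -0.002, -1.0]]
wrist_force: [-0.5, -1.0, 8.5]
grip_width: 0.0323
t 19.52 grasp [0.5734 0.4    0.0364] yaw -5.41 q7 -59.5 w 0.0322 F [-0.2 -1.3  8.6]
 slide [-1.1 -1.1  2.4] spin -0.0 (alt 3.141 )
```

View pics/w18.png

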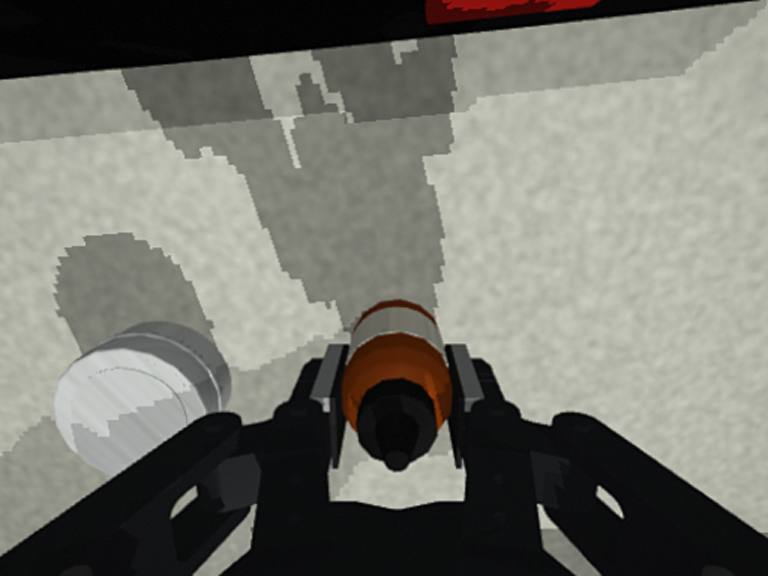

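```bash
python3 -m jog '{"gripper":[0.7,0.7,0.7,0.7,0.7],"slide":[[0,0,0],[0,0,-15],[0,0,-55],[0,20,-95],[0,55,-105]],"spin":[0,0,0,0,0]}'
python3 - <<'E'
from plan import *
p,d=env.get_image("wrist"); save(p,"w19",None,1.5)
plan(.616,-.218,.14,0)
E
```

```text
clock: 20.15
tool_pos: [0.5672, 0.3455, 0.2985]
tool_rot: [[0.996, -0.092, 0.004], [-0.092, -0.996, 0.003], [0.004, -0.004, -1.0]]
wrist_force: [0.0, -0.8, -0.1]
grip_width: 0.0323
t 20.2 grasp [0.5687 0.3398 0.1435] yaw -5.55 q7 -54.6 w 0.0322 F [ 5.5 -3.8  1.2]
 slide [101.7 550.7   4.1] spin -0.097 (alt 3.045 )
```

View pics/w19.png

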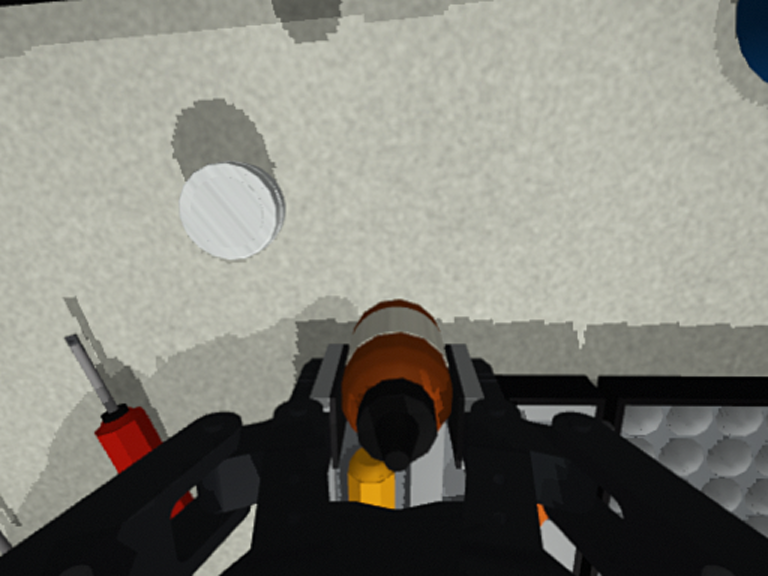

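The bottle is held upright between the pads, with the cap at (398,430). Next I carry it across to the red case.

```bash
python3 -m jog '{"gripper":[0.7,0.7,0.7,0.7,0.7],"slide":[[10,50,0],[20,105,0],[30,160,0],[40,215,0],[50,270,0]],"spin":[-0.02,-0.04,-0.06,-0.08,-0.097]}'
python3 - <<'E'
from plan import *
plan(.616,-.218,.14,0)
E
```

```text
clock: 20.82
tool_pos: [0.5917, 0.0694, 0.2958]
tool_rot: [[1.0, 0.004, 0.001], [0.004, -1.0, -0.0], [0.001, 0.0, -1.0]]
wrist_force: [1.0, 0.7, -0.6]
grip_width: 0.0325
t 20.82 grasp [0.5919 0.0694 0.1408] yaw 0.2 q7 -27.3 w 0.0325 F [ 1.   0.7 -0.6]
 slide [ 23.3 287.5   0.9] spin 0.004 (alt -3.138 )
```

```bash
python3 -m jog '{"gripper":[0.7,0.7,0.7,0.7,0.7],"slide":[[5,58,0],[10,116,0],[15,172,0],[20,225,0],[23,265,0]],"spin":[0,0,0,0,0]}';python3 -m jog '{"gripper":[0.7,0.7],"slide":[[0,12,25],[0,12,35]],"spin":[0,0]}'
python3 - <<'E'
from plan import *
p,d=env.get_image("wrist"); save(p,"w20",None,1.5)
plan(.616,-.218,.0567,0)
E
```

```text
clock: 21.45
tool_pos: [0.6152, -0.1964, 0.2957]
tool_rot: [[1.0, 0.001, 0.001], [0.001, -1.0, -0.001], [0.001, 0.001, -1.0]]
wrist_force: [0.7, -0.4, -1.0]
grip_width: 0.0322
clock: 21.7
tool_pos: [0.615, -0.2066, 0.2592]
tool_rot: [[1.0, 0.001, -0.001], [0.001, -1.0, -0.0], [-0.001, 0.0, -1.0]]
wrist_force: [-0.1, -0.1, -0.6]
grip_width: 0.0323
t 21.75 grasp [ 0.6148 -0.2052  0.1033] yaw 0.16 q7 -1.7 w 0.032 F [-0.8  0.7 -1.9]
 slide [ 1.  12.7 46.6] spin 0.003 (alt -3.139 )
```

View pics/w20.png

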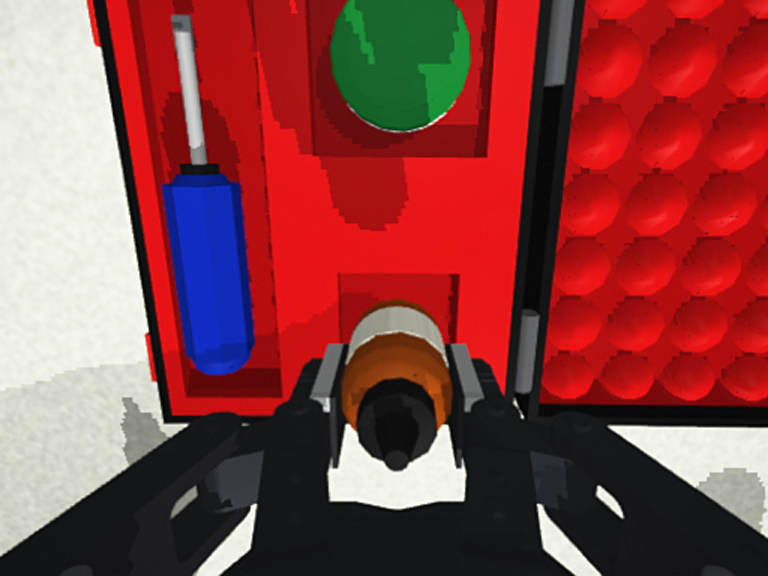

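Run:
```python
from h import *
s=env.sense()
w=onplane("wrist",np.array([(339,274),(459,274),(313,155),(487,157)])/1.5,.029,s)[:,:2];print(w.round(4), (w[:2].mean(0)-[0,.028]).round(4))
```

```text
[[ 0.5891 -0.1884]
 [ 0.6437 -0.1883]
 [ 0.58   -0.1363]
 [ 0.6533 -0.137 ]] [ 0.6164 -0.2163]
```

```bash
python3 -m jog '{"gripper":[0.7,0.7,0.7,0.7,0.7],"slide":[[1.5,11,0],[1.5,11,20],[1.5,11,38],[1.5,11,45],[1.5,11,45]],"spin":[0,0,0,0,0]}'
python3 - <<'E'
from plan import *
plan(.6165,-.2168,.0567,0)
p,d=env.get_image("wrist"); save(p,"w21",None,1.5)
E
```

```text
clock: 22.38
tool_pos: [0.6169, -0.2163, 0.2137]
tool_rot: [[1.0, 0.003, -0.001], [0.003, -1.0, 0.0], [-0.001, -0.0, -1.0]]
wrist_force: [0.1, 0.1, -0.4]
grip_width: 0.0323
t 22.38 grasp [ 0.6168 -0.2163  0.0587] yaw 0.19 q7 -1.8 w 0.0323 F [ 0.1  0.1 -0.4]
 slide [-0.4  0.5  2. ] spin 0.003 (alt -3.138 )
```

View pics/w21.png

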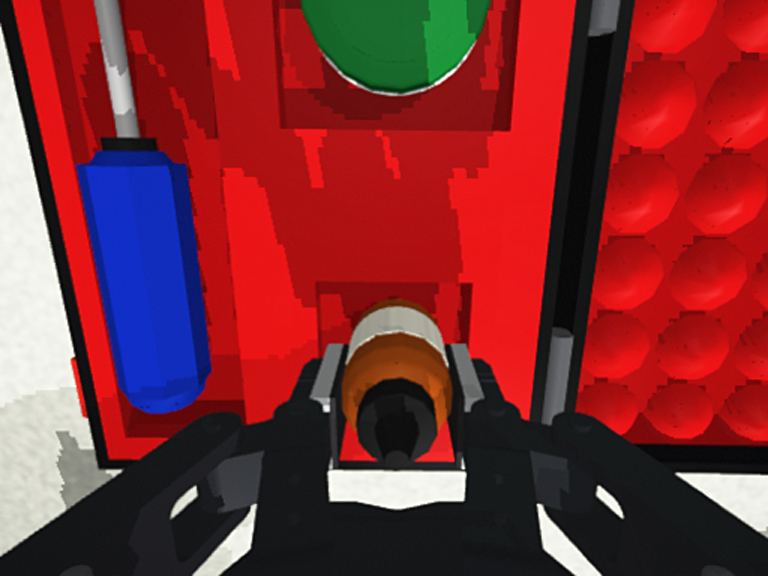

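```bash
python3 -m jog '{"gripper":[0.7,0.7,0.7],"slide":[[0,0.5,2],[0,0.5,2],[0,0.5,2]],"spin":[0,0,0]}'; python3 -m jog '{"gripper":[0.3,0,-0.3,-0.3,-0.3],"slide":[[0,0,0],[0,0,0],[0,0,0],[0,0,-20],[0,0,-60]],"spin":[0,0,0,0,0]}'; python3 -m jog '{"gripper":[-0.5,-0.5,-0.5],"slide":[[0,0,-60],[0,0,-110],[0,0,-110]],"spin":[0,0,0]}'
python3 - <<'E'
from plan import *
plan(.6165,-.2168,.23,0)
p,d=env.get_image("wrist"); save(p,"w22",None,1.5)
p,d=env.get_image("top"); save(p,"t22",None,1.5)
p,d=env.get_image("scene"); save(p,"s22",None,1.5)
E
```

```text
clock: 22.8
tool_pos: [0.617, -0.2172, 0.2127]
tool_rot: [[1.0, 0.003, 0.0], [0.003, -1.0, -0.0], [0.0, 0.0, -1.0]]
wrist_force: [-1.2, -0.0, -0.7]
grip_width: 0.0322
clock: 23.42
tool_pos: [0.6167, -0.217, 0.2731]
tool_rot: [[1.0, 0.003, -0.002], [0.003, -1.0, 0.001], [-0.002, -0.001, -1.0]]
wrist_force: [-0.6, 0.7, 0.1]
grip_width: 0.0552
clock: 23.8
tool_pos: [0.6175, -0.2171, 0.3881]
tool_rot: [[1.0, 0.003, 0.007], [0.003, -1.0, -0.002], [0.007, 0.002, -1.0]]
wrist_force: [0.1, 0.4, -0.4]
grip_width: 0.0641
t 23.8 grasp [ 0.6186 -0.2175  0.2331] yaw 0.16 q7 2.6 w 0.0641 F [ 0.1  0.4 -0.4]
 slide [-1.1 -0.3  3.1] spin 0.003 (alt -3.139 )
```

View pics/w22.png

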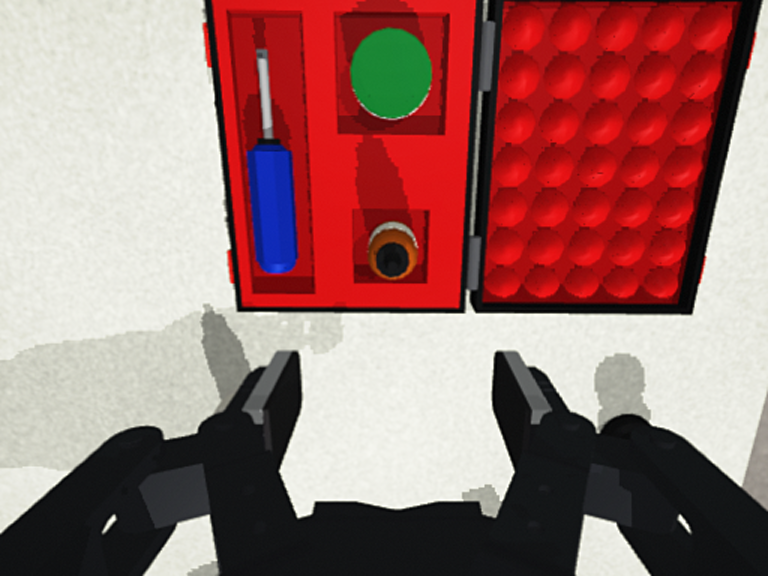

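View pics/s22.png

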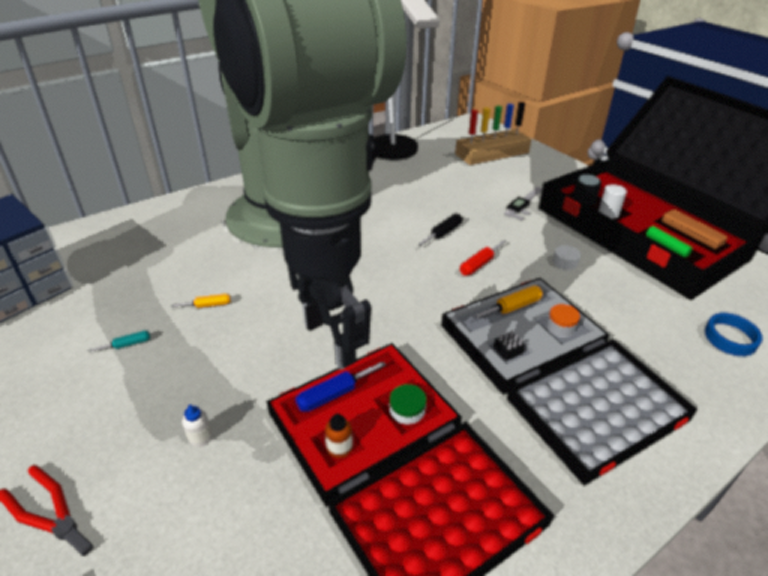

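The scene shows all five in their pockets, with the red driver at (478,262), the silver tin at (565,257) and the white bottle at (195,424) untouched. A last check of the heights and positions follows.

Run:
```python
from wl import *
s=env.sense();p,d=env.get_image("wrist")
def rep(cam,nm,m,s=None):
    c=cloud(cam,d,m,s); c=c[(c[:,2]>.01)&(c[:,2]<.15)]; print(cam,nm,"n",len(c),"mean",c.mean(0).round(4),"z50",np.median(c[:,2]).round(4),"z5,95",np.percentile(c[:,2],[5,95]).round(4))
def box(m,x0,y0,x1,y1): o=np.zeros(m.shape,bool); o[y0:y1,x0:x1]=m[y0:y1,x0:x1]>0; return o
G=hue(p,50,85);B=hue(p,105,130);Rr=np.ones(d.shape)
rep("wrist","green",box(G,225,10,295,85),s);rep("wrist","blue",box(B,150,80,210,190),s)
rep("wrist","floor large",box(Rr,228,70,236,86),s);rep("wrist","foam",box(Rr,225,100,235,130),s)
rep("wrist","blade",box(Rr,174,45,178,85),s)
rep("wrist","bottle cap",box(Rr,258,168,266,176),s)
p,d=env.get_image("top"); O=hue(p,5,17);Y=hue(p,18,32)
rep("top","pot",box(O,160,80,240,160));rep("top","yellow",box(Y,160,110,245,160)); 
ring=hue(p,0,8);rep("top","red drv",box(ring,155,175,205,200))
v,u=np.nonzero(box(ring,160,170,200,200)); print("red",onplane("top",np.c_[u,v],.014).mean(0).round(4),"start .3916 .2295")
v,u=np.nonzero(box(O,160,80,240,160)); 
if len(u): print("pot c",onplane("top",np.c_[u,v],.054).mean(0).round(4),"pocket .6202 .2189 (top)")
for n in["silver_tin","white_bottle"]: print(n,[ (x["box"],round(x["conf"],2)) for x in env.search_frame("top",n)[:2]])
```

```text
wrist green n 2566 mean [ 0.6164 -0.1021  0.0461] z50 0.0461 z5,95 [0.0448 0.0474]
wrist blue n 2377 mean [ 0.5358 -0.1862  0.0452] z50 0.0463 z5,95 [0.0393 0.0489]
wrist floor large n 127 mean [ 0.5831 -0.126   0.0204] z50 0.02 z5,95 [0.019 0.024]
wrist foam n 300 mean [ 0.5808 -0.1626  0.029 ] z50 0.029 z5,95 [0.0278 0.0302]
wrist blade n 160 mean [ 0.5289 -0.1149  0.0291] z50 0.035 z5,95 [0.0193 0.038 ]
wrist bottle cap n 63 mean [ 0.6145 -0.2106  0.0802] z50 0.0788 z5,95 [0.0771 0.0862]
top pot n 229 mean [0.6204 0.2161 0.053 ] z50 0.0534 z5,95 [0.0481 0.0569]
top yellow n 323 mean [0.5362 0.1967 0.0437] z50 0.045 z5,95 [0.032  0.0512]
top red drv n 297 mean [0.3908 0.229  0.0243] z50 0.0248 z5,95 [0.0162 0.0307]
red [0.3914 0.2307 0.014 ] start .3916 .2295
pot c [0.6202 0.2159 0.054 ] pocket .6202 .2189 (top)
silver_tin [([123.5, 157.9, 21.1, 16.2], 0.65)]
white_bottle [([312.5, 89.2, 80.4, 123.3], 0.24)]
```

View pics/t22.png

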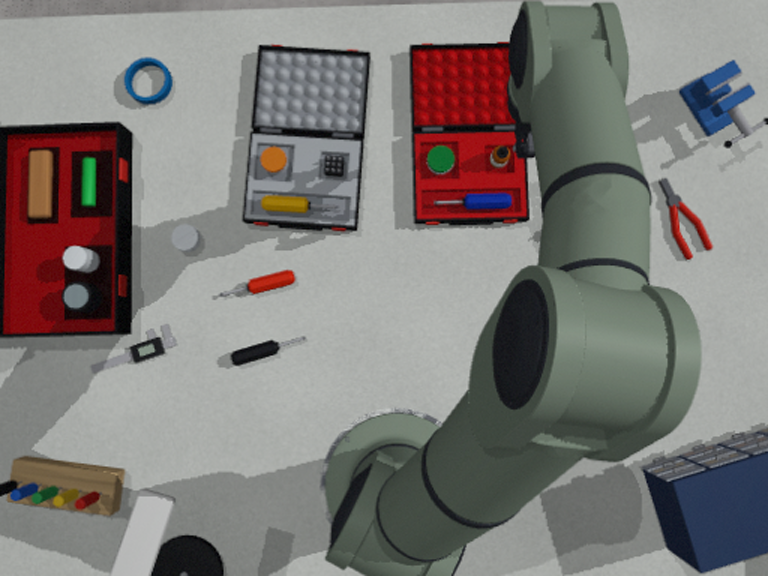

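```bash
python3 -c "
from station import env
print(env.job_done(), env.sense()['clock'])"
```

```text
the job is handed in; nothing more can be done
the job is handed in; nothing more can be done
```

Both loan kits are made up, and I handed the job in at about 24 s of robot time. No verdict is reported, so the results below are from my own last checks.

| Thing | Pocket | Last check |
|---|---|---|
| Blue screwdriver | red case, long | level when lifted; centre about 1.5 mm across and 3.5 mm along from pocket centre |
| Green-lidded tin | red case, large square | top at z = 46 mm, so resting on the floor; within 2 mm of centre |
| Brown oil bottle | red case, small square | upright in the pictures and never tipped in hand; set down about 1 mm from pocket centre |
| Yellow screwdriver (the larger yellow one) | grey case, long | handle top height matches resting on the floor; within a few mm of centre |
| Orange-lidded screw pot | grey case, large square | top at z = 53–54 mm, so resting on the floor; within about 3 mm of centre |

- **Things to leave alone:** The red screwdriver is within 2 mm of its start. The silver tin was found at its starting pixels. The white bottle looked untouched in the last scene picture.
- **Checks that failed or disagreed:**
  - The network did not find the white bottle in the last top view, where the arm covered it. It returned the red case at low confidence instead.
  - The top and wrist cameras disagreed by 2 to 4 mm on positions, so I steered mostly by the wrist view when placing.
  - The bottle's resting height comes from the release height and the pictures, because the depth at its cap was too mixed to use as a separate check.

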